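# Turn a cookie over the tray rim onto the cooling rack

## Robot

A 6-joint arm with a two-finger parallel gripper is mounted at the origin on the work surface; the furniture and walls round the work are solid. World frame = base frame: x ahead of the robot, y to its left, z up, the work surface at z = 0. Lengths are in m, angles in rad, forces in N, time in s.
With the tool pointing down it reaches from about 0.375 to 0.9 m from the base axis. Payload 3.1 kg.
Tool frame: the origin (TCP) lies between the finger pads; the fingertips stand 11 mm ahead of it and the grasp point (between the pads) lies 8 mm behind it; z points along the fingers, y is the line along which they close (so a half turn about z gives the same grasp; the last joint's range is limited). The gripper opens to 87 mm and grips with 3 to 60 N. Pads are 19 mm wide; open, the fingers measure 117 mm over their backs; the gripper's body (75 mm by 190 mm) begins 51 mm behind the grasp point.
Start: joints at [0.989, 0.527, 1.433, -0, 1.181, -0.178], TCP at [0.246, 0.575, 0.234] pointing down, gripper open.
Joint ranges: [-3.08, 3.08], [-0.75, 2.2], [0.22, 2.44], [-1.43, 4.57], [0, 2.65], [-2.85, 2.85]. Speed limits (rad/s): [2.79, 2.79, 3.14, 3.14, 3.14, 3.14].

## Interface

Orientations are given as a unit quaternion [w, x, y, z].
In Python, from plant import robot gives the robot as it stands. The module is installed in compiled form; this text tells all that it offers.
- The arm moves only by the tool send_rows, never from a script. Its argument "increments" is a list that holds one entry, the list of rows, each a list of 7 numbers: the turn, a rotation vector about the tool's x, y, z in degrees, then the shift along the tool's x, y, z in mm, then the gripper command: -1 is fully open, 1 is shut, values between are in proportion. In form: [[[rx, ry, rz, x, y, z, gripper], ...]]. A call has 1 to 12 rows; each row is the pose to reach, as a shift and turn from the pose commanded when the call began, along the tool's axes at that moment; what a row does not reach only later rows make up. A row lasts 1/10 s, in which the tool goes at most 50 mm and 8.59 degrees, less where a joint would pass 70% of its speed; a pose out of reach is approached as far as the arm can. A call with a gripper value outside its range is refused whole. The fingers move at their own pace and stop on an object; the grip force is fixed at half the most. Time passes only in rows, so rows that repeat a pose let the fingers close. It gives the time, the measured TCP pose, the force, the opening and the grip force at its end, in the units of the state.
- robot.get_state(): the state, without advancing time (a new reading comes with each control period).
- robot.get_image(name): name is "scene" or "top" or "wrist"; returns the picture (420x560x3 uint8, red, green, blue); there is no depth.
- robot.camera_model(name): a dict with "camera_matrix" (3x3 intrinsics, pixels), "D" ([k1, k2, p1, p2, k3] as OpenCV has them; the pictures are not rectified), "R" (3x3) and "t" (3): a world point X has camera coordinates R X + t. Camera axes: x right, y down, z forward; pixel columns grow to the right and rows downward; lengths in m; the calibration is good to about 2 mm. A picture is of the moment at which its call begins: read the wrist's pose just before it. camera_model takes no time and is no camera call; for the wrist camera it gives the pose at the moment of the call.
- robot.job_done(): hands the job in; it is judged then, once.
The state is a dict: "time_s": time; "q": joint angles; "joint_vel": joint speeds; "joint_torque": joint torques, N m; "position": TCP position; "tcp_rot": TCP orientation; "ft_force": force on the tool from outside, world axes, zero at the start; "torque": the same for the moment, N m; "grip_width": finger opening in m; "grasp_force": force on a finger pad.
Only numpy, scipy, OpenCV 4.12 (cv2) and the standard library are available. Lean on these libraries where they do the work, as an engineer would, in place of code of your own. Each camera call takes 0.05 s, during which the arm holds its last target. There are 200 camera calls.

## Task

Pick up the little turner, slide its blade along the baking tray under the cookie that lies by the rim next to the wire cooling rack (the rim will stop the cookie from running away), lift it over to the rack and tip it over on its edge with the turner, so that it ends up lying upside down on the rack; then lay the turner down flat on the bare table. At one hidden spot the cookie's edge has baked down flat: where the blade butts against it do not force it, but ease off and come in from a different angle. Be gentle with cookie and tray, do not touch the cookie with the gripper, do not shove the tray or the rack about, and leave the other cookies alone.

Things in the scene. Friction and masses are not known exactly. Their poses are not given: they have to be found in the camera images.
- baking_tray: dark grey sheet tray, 400 x 310 mm, 1.1 kg, loose on the table. Origin: centre of its underside; x along its long side, y towards the long rim beside which the rack stands, z up. Its floor's top is 2 mm above the origin; the upright rims' inner faces lie at y = +-146 mm and x = +-191 mm, outer faces 6 mm farther out, rim tops 17 to 18 mm above the origin.
- rim_top (a point): the middle of the top of the tray's rim on the rack's side (tray y = +149 mm, 17.5 mm above the tray's origin). Axes as the tray's.
- cooling_rack: loose steel wire rack standing about 6 mm beside that rim, 300 (x) x 220 (y) x 17 mm high; origin: centre of its underside on the table; x along the tray's rim, y away from the tray, z up. The tops of the wires are 17 mm above the origin, as high as the tray's rim; the wires run along x, 11.5 mm apart, and catch an edge that is set down on them.
- rim_cookie_center (a point): centre, 10 mm above its underside, of the cookie to be turned: the one by the rim next to the rack, 4 to 22 mm from it. Round, about 83 mm across, 20 mm high, 25 to 40 g; flat below (about 68 mm across), domed above, widest 5 mm up, its edge rounded under all round but for one spot (see rim_cookie). Its z axis points up now and down when it is turned over.
- turner: small slotted turner lying on its blade on the table at the left, 120 to 170 g. Origin: centre of the blade's underside; x to the front edge, y across, z up. Stiff steel blade 90 (x) x 64 (y) x 1.6 mm, square front edge; a wire neck rises to a black handle at x = -70 to -168 mm. A cookie slides off the blade when it is tilted more than 27 to 35 degrees.
- turner_grip (a point): a point in the middle of the handle, at x = -100 mm, 41 mm above the blade's underside: a good place to grip it. The handle is 16 mm wide with flat sides, 22 mm high, and rises by 0.17 rad to the back. Axes as the turner's.
- turner_tip (a point): middle of the blade's front edge, on the underside (x = +45 mm). Axes as the turner's.
- tray_cookie_1: another cookie on the tray near the same rim, at the end away from the robot, 82 x 85 x 20 mm; origin: centre of its underside. Leave it.
- tray_cookie_2: another cookie on the tray, at the end away from the robot, 87 x 85 x 18 mm; origin: centre of its underside. Leave it.
- rack_cookie: a cookie already turned, lying upside down on the rack's far left part, 88 x 84 x 16 mm; origin: centre of its flat side, which is up now. Leave it.
- rim_cookie: same cookie; origin: centre of its underside. Pushed against the rim, a blade lying on the tray goes under its rounded edge with 1 to 4 N. At one unseen spot, 16 mm long, on the side towards the tray's middle, it is baked flat: there the blade butts and the force passes 5 N (the tray slides at 6 to 8 N). Coming in 35 to 40 degrees to one or the other side of square-on misses it.
Things that resemble listed ones, but are neither listed nor needed, are in the scene too. What is shaped like the rim_cookie but orange is not meant.

How it is judged:
By the outcome, as a careful person would: the job done as asked, in the order asked, and still so for the second after the job is handed in, with the robot touching nothing.
It also fails if it takes over 72 s, if anything falls off the work surface, if the arm or the gripper's body presses on something with over 40 N, if the wrist force passes 120 N, or if a joint passes its speed limit or range.

## Working session

There is one attempt and no reset: what is moved stays moved. The work goes in short steps, Python scripts to look and compute and a tool call to move; the robot and the scene stay as the last step left them, time stands still between calls to the robot, and variables do not carry over. Pictures are saved under pics/ and viewed, at most 10 in all, crops included, and the job is handed in when it is done.

Besides the shell and the picture viewer there is one more tool, called after ">>>" as a command line: name --argument value ..., lists and objects as JSON in quotes. send_rows: Moves the arm, as the interface text tells. Its arguments: {"type":"object","properties":{"increments":{"type":"array","items":{"type":"array","items":{"type":"array","items":{"type":"number"}}}}},"required":["increments"]}

```bash
mkdir -p pics
python3 - <<'E'
from plant import robot
import cv2,numpy as np
s=robot.get_state();print(s)
for n in("top","scene"):
    im=robot.get_image(n);cv2.imwrite(f"pics/{n}0.png",im[:,:,::-1]);np.save(f"{n}0.npy",im)
    print(n,robot.camera_model(n))
E
```

```text
{'time_s': 0.0, 'q': array([ 9.88482444e-01,  5.28439176e-01,  1.43388869e+00,  2.55263482e-05,
        1.18141386e+00, -1.78507071e-01]), 'joint_vel': array([ 1.81741432e-03, -3.58079644e-04, -4.76124418e-04, -8.07531596e-05,
        1.10381629e-03, -8.19481933e-05]), 'joint_torque': array([-1.65783540e-04, -4.40053332e+01, -1.76590651e+01,  6.33148570e-02,
        5.84352377e-02, -1.62043771e-04]), 'position': array([0.24515224, 0.57414613, 0.23259253]), 'tcp_rot': array([-4.09935078e-04,  2.00539078e-01,  9.79685115e-01, -9.93335806e-04]), 'ft_force': array([0.90945793, 0.17014877, 0.2399934 ]), 'torque': array([-0.02797131, -0.06473329,  0.03873914]), 'grasp_force': 0.0, 'grip_width': 0.08711187285505309}
top {'camera_matrix': array([[398.1090919 ,   0.        , 282.00564599],
       [  0.        , 398.1090919 , 205.69030213],
       [  0.        ,   0.        ,   1.        ]]), 'D': array([0.04035821, 0.        , 0.        , 0.        , 0.        ]), 'R': array([[ 7.11501236e-05, -9.99897275e-01, -1.43329629e-02],
       [-9.82014825e-01,  2.63625470e-03, -1.88785416e-01],
       [ 1.88803809e-01,  1.40886141e-02, -9.81913760e-01]]), 't': array([0.04141261, 0.44079499, 1.42052949])}
scene {'camera_matrix': array([[510.97194854,   0.        , 284.27882863],
       [  0.        , 510.97194854, 200.0707226 ],
       [  0.        ,   0.        ,   1.        ]]), 'D': array([-0.09732593,  0.        ,  0.        ,  0.        ,  0.        ]), 'R': array([[ 0.89096808, -0.45389594,  0.01242365],
       [-0.30864019, -0.62545529, -0.71662188],
       [ 0.33304221,  0.63465278, -0.69735123]]), 't': array([-0.35800157,  0.20045781,  1.60471206])}
```

View pics/top0.png

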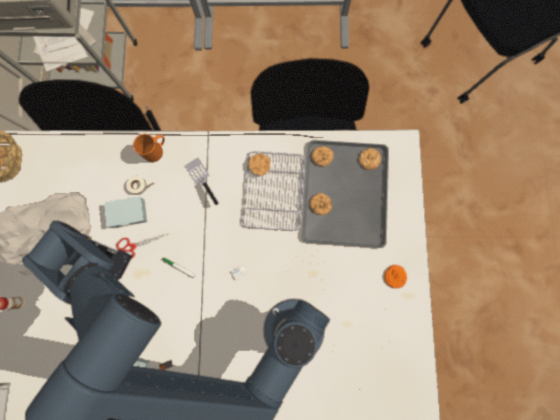

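View pics/scene0.png

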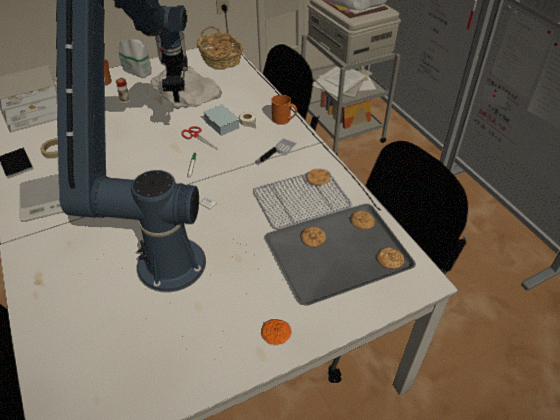

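The top view shows:
- Rim cookie at (320,204) on the tray. Other tray cookies are at (322,156) and (370,158), the rack cookie at (259,164), and the orange decoy at (396,276).
- Turner with its blade at (197,170) and black handle at (210,193). Lookalikes for it are the scissors at (130,245), the green pen at (178,267) and the knife-like tool at (160,365).

I choose the brown cookie at (320,204) and the turner at (202,183).

```bash
cat > h.py <<'E'
import numpy as np,cv2
from plant import robot
from scipy.spatial.transform import Rotation as R
def rot(s): return R.from_quat(np.roll(s["tcp_rot"],-1))
def cast(cm,px,z):
    px=np.asarray(px,float).reshape(-1,1,2)
    u=cv2.undistortPoints(px,cm["camera_matrix"],cm["D"]).reshape(-1,2)
    d=np.c_[u,np.ones(len(u))]@cm["R"]; c=-cm["R"].T@cm["t"]
    return c+d*((z-c[2])/d[:,2])[:,None]
def proj(cm,X):
    rv=cv2.Rodrigues(cm["R"])[0]
    return cv2.projectPoints(np.asarray(X,float).reshape(-1,1,3),rv,cm["t"],cm["camera_matrix"],cm["D"])[0].reshape(-1,2)
E
python3 - <<'E'
from h import *
cm=robot.camera_model("top");im=np.load("top0.npy");hsv=cv2.cvtColor(im,cv2.COLOR_RGB2HSV)
v=hsv[:,:,2];s=hsv[:,:,1]
brown=((hsv[:,:,0]<22)&(s>90)&(v>60)).astype(np.uint8)
for c,z in(((320,204),.009),((322,156),.009),((370,158),.009),((259,164),.027)):
    m=np.zeros_like(brown);cv2.circle(m,c,16,1,-1);m&=brown
    p=cv2.minEnclosingCircle(np.argwhere(m)[:,::-1].astype(np.float32))
    print(c,p,cast(cm,p[0],z))
m=np.zeros_like(v);m[138:252,299:394]=1
t=((v<110)&(s<70)).astype(np.uint8)&m
t|=brown&m
cn=max(cv2.findContours(t,0,2)[0],key=cv2.contourArea)
r=cv2.minAreaRect(cn);b=cv2.boxPoints(r);print("tray",r);print(cast(cm,b,.017))
m=np.zeros_like(v);m[180:210,200:222]=1
h=((v<70)).astype(np.uint8)&m
q=cv2.minAreaRect(np.argwhere(h)[:,::-1].astype(np.float32));print("handle",q);print(cast(cm,cv2.boxPoints(q),.045))
c=im[140:260,175:395];cv2.imwrite("pics/c1.png",cv2.resize(c,None,fx=3.6,fy=3.6,interpolation=2)[:,:,::-1])
E
```

```text
(320, 204) ((320.5189514160156, 203.9502410888672), 11.236332893371582) [[ 0.45351568 -0.10335056  0.009     ]]
(322, 156) ((322.0, 155.0), 11.180439949035645) [[ 0.64525591 -0.11241859  0.009     ]]
(370, 158) ((369.5, 158.5), 11.068072319030762) [[ 0.63015351 -0.29335764  0.009     ]]
(259, 164) ((259.2913818359375, 163.86691284179688), 11.090400695800781) [[0.60547784 0.12719298 0.027     ]]
tray ((347.4045104980469, 193.61952209472656), (77.8716812133789, 103.57392120361328), 1.7534047365188599)
[[ 0.3017516  -0.05007696  0.017     ]
 [ 0.70042829 -0.0668743   0.017     ]
 [ 0.68863874 -0.36392651  0.017     ]
 [ 0.29307362 -0.33301445  0.017     ]]
handle ((209.98529052734375, 193.30880737304688), (22.80931282043457, 2.057982921600342), 59.03623962402344)
[[0.52284869 0.33312974 0.045     ]
 [0.52687623 0.32672699 0.045     ]
 [0.45269914 0.28088291 0.045     ]
 [0.44874675 0.28724895 0.045     ]]
```

View pics/c1.png

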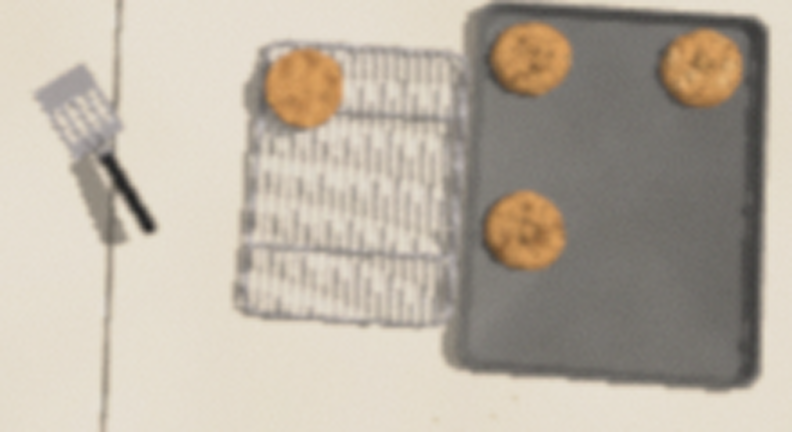

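The crop shows the turner with its blade front at the upper left (60,80) and handle end at (150,228). The rim cookie is at (525,230), next to the rack. The choice is confirmed, so I move over the turner.

```bash
cat >> h.py <<'E'
def Rt(yaw,th,roll=0): # turner yaw, tool forward tilt (deg)
    return R.from_euler('z',yaw,degrees=True)*R.from_euler('x',180,degrees=True)*R.from_euler('y',th,degrees=True)
def goal(pos,yaw,th,s=None):
    s=s or robot.get_state();r=rot(s)
    rv=(r.inv()*Rt(yaw,th)).as_rotvec(degrees=True);d=r.inv().apply(np.array(pos)-s["position"])*1000
    print("rv",rv.round(1),"shift",d.round(1),"t",s["time_s"])
E
python3 -c "
from h import *
goal([.504,.317,.20],31.8,0)"
```

```text
rv [-1.000e-01  1.000e-01  1.251e+02] shift [-339.1 -134.8   32.8] t 0.1
```

>>> send_rows --increments '[[[0,0,125,-339,-135,33,-1],[0,0,125,-339,-135,33,-1],[0,0,125,-339,-135,33,-1],[0,0,125,-339,-135,33,-1],[0,0,125,-339,-135,33,-1],[0,0,125,-339,-135,33,-1],[0,0,125,-339,-135,33,-1],[0,0,125,-339,-135,33,-1],[0,0,125,-339,-135,33,-1],[0,0,125,-339,-135,33,-1],[0,0,125,-339,-135,33,-1],[0,0,125,-339,-135,33,-1]]]'

```text
time_s: 1.3
position: [0.504, 0.317, 0.2]
tcp_rot: [-0.0, 0.894, 0.449, -0.001]
ft_force: [0.3, 0.6, -0.4]
grip_width: 0.0871
grasp_force: 0.0
```

```bash
python3 -c "
from h import *
goal([.504,.317,.20],31.8,0);print(robot.get_state()['q'])"
```

```text
rv [-0.   0.1 21.6] shift [-0.  0. -0.] t 1.3
[ 3.73983347e-01  5.27743978e-01  1.54243383e+00 -4.12056111e-06
  1.07267737e+00  1.01361173e+00]
```

>>> send_rows --increments '[[[0,0,22,0,0,0,-1],[0,0,22,0,0,0,-1],[0,0,22,0,0,0,-1],[0,0,22,0,0,0,-1]]]'

```text
time_s: 1.7
position: [0.5039, 0.3172, 0.2001]
tcp_rot: [0.0, 0.962, 0.273, -0.0]
ft_force: [0.0, 0.9, 0.8]
grip_width: 0.0867
grasp_force: 0.0
```

Run:
```python
from h import *
s=robot.get_state();cm=robot.camera_model("wrist");im=robot.get_image("wrist")
np.save("w1.npy",im);cv2.imwrite("pics/w1.png",im[:,:,::-1])
import pickle;pickle.dump((s,cm),open("w1.pkl","wb"))
print(cm["R"].round(3),(-cm["R"].T@cm["t"]).round(3),s["position"],cm["camera_matrix"][0,0])
```

```text
[[ 0.525 -0.851 -0.   ]
 [-0.813 -0.502  0.295]
 [-0.251 -0.155 -0.955]] [0.574 0.359 0.35 ] [0.50391    0.31724827 0.20010072] 356.5376169718637
```

View pics/w1.png

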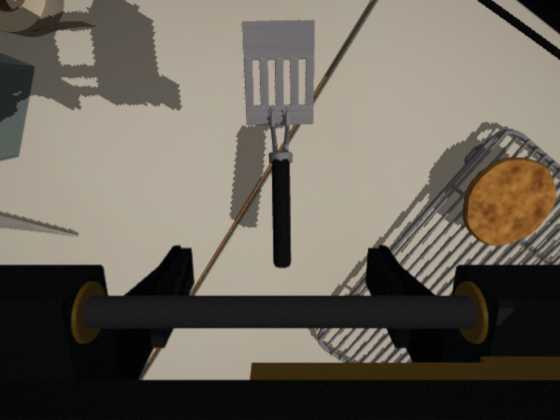

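The wrist view shows the blade corners at (243,21), (313,20), (314,123) and (247,124). The handle runs from (281,158) to (283,265).

Run:
```python
from h import *
import pickle
s,cm=pickle.load(open("w1.pkl","rb"))
P=cast(cm,[(243,21),(313,20),(314,123),(247,124)],.0016)[:,:2];print(P)
f=(P[0]+P[1])/2;b=(P[2]+P[3])/2;d=f-b;print("len",np.linalg.norm(d),"w",np.linalg.norm(P[0]-P[1]),np.degrees(np.arctan2(*d[::-1])))
c=(f+b)/2
h0=cast(cm,[(281,158)],.041-.005+.011)[0];h1=cast(cm,[(283,265)],.041+.0116+.011)[0]
e=h0[:2]-h1[:2];print(h0,h1,np.linalg.norm(e),np.degrees(np.arctan2(e[1],e[0])))
a=np.degrees(np.arctan2(*(c-h1[:2])[::-1]));u=(c-h1[:2])/np.linalg.norm(c-h1[:2]);print("yaw",a,"c",c,"dist",np.linalg.norm(c-h1[:2]))
g=(h0[:2]+h1[:2])/2+u*19;g2=c-u*100;print("grip",g,g2)
# cookie/tray from this view later
for gg in [(g+g2)/2]:
  for th in (20,):
    z=Rt(a,th).apply([0,0,1]); tcp=np.r_[gg,.043]+z*.008; print("tcp",tcp)
    goal(tcp,a,th); goal(tcp-z*.09,a,th)
```

```text
[[0.61069365 0.41981205]
 [0.64376675 0.36775513]
 [0.57025443 0.31832454]
 [0.53584929 0.37227358]]
len 0.08861814569467581 w 0.06167457467862714 33.16947856594009
[0.53152899 0.33162315 0.047     ] [0.4537396  0.28144753 0.0636    ] 0.09256771164552186 32.822774309267835
yaw 32.856078285204426 c [0.59014103 0.36954133] dist 0.16237569688251657
grip [16.45331836 10.6146178 ] [-83.41345934 -53.88352426]
tcp [-33.47777201 -21.63296878   0.03548246]
rv [ 0.2 20.1 -1. ] shift [-40447.8    723.6    205.4] t 1.75
rv [ 0.2 20.1 -1. ] shift [-40478.7    724.1    120.8] t 1.75
```

Run:
```python
from h import *
a=32.9;z=Rt(a,20).apply([0,0,1]); tcp=np.r_[.507,.316,.044]+z*.008; print("tcp",tcp)
goal(tcp,a,20); goal(tcp-z*.07,a,20)
```

```text
tcp [0.50929734 0.31748621 0.03648246]
rv [ 0.2 20.1 -1.1] shift [  4.9   2.7 163.7] t 1.75
rv [ 0.2 20.1 -1.1] shift [-19.1   3.1  97.9] t 1.75
```

>>> send_rows --increments '[[[0,20,-1,-19,3,98,-1],[0,20,-1,-19,3,98,-1],[0,20,-1,-19,3,98,-1],[0,20,-1,-7,3,131,-1],[0,20,-1,5,3,164,-1],[0,20,-1,5,3,164,-1],[0,20,-1,5,3,164,1],[0,20,-1,5,3,164,1],[0,20,-1,5,3,164,1],[0,20,-1,5,3,164,1],[0,20,-1,5,3,164,1],[0,20,-1,5,3,164,1]]]'

```text
time_s: 2.95
position: [0.5103, 0.3176, 0.0373]
tcp_rot: [-0.048, 0.945, 0.278, 0.168]
ft_force: [0.4, -0.0, -0.4]
grip_width: 0.047
grasp_force: 0.0
```

>>> send_rows --increments '[[[0,0,0,0,0,0,1],[0,0,0,0,0,0,1],[0,0,0,0,0,0,1],[0,0,0,0,0,0,1],[0,0,0,0,0,0,1],[0,0,0,7,0,-19,1],[0,0,0,14,0,-38,1],[0,0,0,34,0,-94,1],[0,0,0,41,0,-113,1],[0,0,0,41,0,-113,1],[0,0,0,41,0,-113,1]]]'

```text
time_s: 4.05
position: [0.5093, 0.3176, 0.1569]
tcp_rot: [-0.048, 0.945, 0.278, 0.167]
ft_force: [-0.4, 0.2, -2.0]
grip_width: 0.0158
grasp_force: 30.0
```

Run:
```python
from h import *
s=robot.get_state();cm=robot.camera_model("wrist");im=robot.get_image("wrist")
np.save("w2.npy",im);cv2.imwrite("pics/w2.png",im[:,:,::-1])
import pickle;pickle.dump((s,cm),open("w2.pkl","wb"))
print(s["position"],s["grip_width"],s["grasp_force"],s["ft_force"],s["torque"])
```

```text
[0.50926532 0.31758239 0.15687612] 0.0158025446513771 29.959739022888243 [-0.40818271  0.16160769 -2.03947144] [-0.25960633  0.4717699   0.00267286]
```

View pics/w2.png

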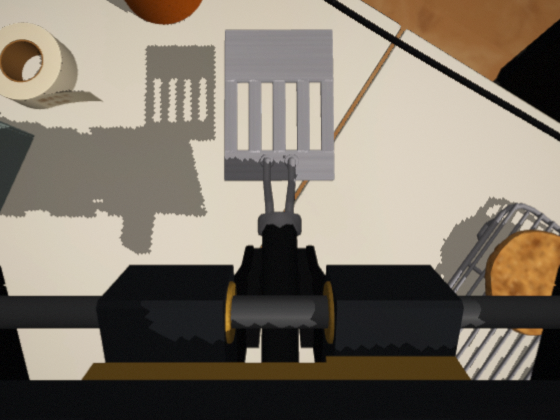

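The wrist view shows the turner held, with blade corners at (225,30), (332,30), (333,180) and (225,180). I solve for the blade pose in the tool frame, and measure the tray, rack and cookie lines more precisely from the top image.

Run:
```python
from h import *
import pickle
s,cm=pickle.load(open("w2.pkl","rb"));im=np.load("w2.npy")
g=cv2.cvtColor(im,cv2.COLOR_RGB2GRAY)
px=np.array([(225,30),(332,30),(333,180),(225,180)],np.float32)
ob=np.array([(45,32,1.6),(45,-32,1.6),(-45,-32,1.6),(-45,32,1.6)])/1000
n,rv,tv,e=cv2.solvePnPGeneric(ob,px.reshape(-1,1,2),cm["camera_matrix"],cm["D"],flags=cv2.SOLVEPNP_IPPE)
for r_,t_,ee in zip(rv,tv,e):
    Rw=R.from_matrix(cm["R"].T)*R.from_rotvec(r_.ravel());tw=cm["R"].T@(t_.ravel()-cm["t"])
    rt=rot(s);Rr=rt.inv()*Rw;tr=rt.inv().apply(tw-s["position"])
    print(ee,Rw.as_euler('ZYX',degrees=True).round(2),tw.round(4),"rel",Rr.as_matrix().round(3).tolist(),(tr*1000).round(1))
# expected
Z=Rt(0,20); g=np.array([-.1,0,.044]); tcp=g+Z.apply([0,0,.008]); print("exp", (Z.inv().apply(-tcp)*1000).round(1), Z.inv().as_matrix().round(3).tolist())
ex=cm["R"]; 
o=rot(s).apply(Z.inv().apply(-tcp))+s["position"]
Ro=rot(s)*Z.inv();print("exp proj",proj(cm,[o+Ro.apply(p) for p in ob]).round(1).tolist(),o)
```

```text
[92.75903113] [ -57.28    1.56 -178.86] [0.5905 0.3688 0.1182] rel [[-0.01, -0.946, -0.323], [1.0, -0.001, -0.03], [0.028, -0.323, 0.946]] [77.   0.7 69.1]
[93.61422152] [ -73.02  -22.89 -146.89] [0.585  0.3654 0.1178] rel [[-0.103, -0.984, 0.147], [0.888, -0.024, 0.46], [-0.449, 0.178, 0.876]] [70.8  0.6 67.3]
exp [78.9 -0.  67.5] [[0.94, 0.0, 0.342], [0.0, -1.0, 0.0], [0.342, -0.0, -0.94]]
exp proj [[223.0, 24.0], [332.1, 23.9], [333.3, 176.5], [221.9, 176.6]] [0.5911374  0.37007071 0.12036362]
```

Run:
```python
from h import *
import pickle
s,cm=pickle.load(open("w2.pkl","rb"))
px=np.array([(225,30),(332,30),(333,180),(225,180)],np.float32)
ob=np.array([(45,32,1.6),(45,-32,1.6),(-45,-32,1.6),(-45,32,1.6)])/1000
Z=Rt(0,20);o=rot(s).apply(np.array([.0789,0,.0675]))+s["position"];Ro=rot(s)*Z.inv()
C=R.from_matrix(cm["R"]);r0=(C*Ro).as_rotvec();t0=cm["R"]@o+cm["t"]
ok,r_,t_=cv2.solvePnP(ob,px,cm["camera_matrix"],cm["D"],r0.copy(),t0.copy(),True)
Rw=C.inv()*R.from_rotvec(r_.ravel());tw=cm["R"].T@(t_.ravel()-cm["t"])
print(cv2.projectPoints(ob,r_,t_,cm["camera_matrix"],cm["D"])[0].round(1).ravel())
print(Rw.as_euler('ZYX',degrees=True),tw,"rel deg",(rot(s).inv()*Rw).as_euler('xyz',degrees=True),rot(s).inv().apply(tw-s["position"])*1000)
# top image: tray rim edges sub-pixel: line fit on each side
im=np.load("top0.npy");ct=robot.camera_model("top");hsv=cv2.cvtColor(im,cv2.COLOR_RGB2HSV).astype(int)
v=hsv[:,:,2]
for name,rows,c0,c1,z in(("right outer",range(165,235),375,400,.0175),):
    pts=[]
    for r0 in rows:
        row=v[r0,c0:c1];k=np.argmax(np.diff(row));pts.append((c0+k+.5,r0))
    W=cast(ct,pts,z);f=np.polyfit(W[:,0],W[:,1],1);print(name,f,"y at .45,.5:",np.polyval(f,[.45,.5]), (W[:,1]-np.polyval(f,W[:,0])).std())
for r0 in(180,190,225,235):print(v[r0,294:312])
```

```text
[225.1  30.  332.   30.  333.  179.9 225.  180.1]
[32.8468398  -1.37613563  0.18324369] [0.59054074 0.36885208 0.11493472] rel deg [-1.79608330e+02 -1.86056869e+01 -1.22749121e-01] [75.97358327  0.68684226 72.25578976]
right outer [-0.0736968  -0.31385002] y at .45,.5: [-0.34701358 -0.35069842] 0.0012152468427496382
[223 220 217 198 169 161 152 155 158 149 142 128 116 114 126 129 133 131]
[192 188 208 192 158 143 135 131 145 151 134 115 111 117 121 128 130 126]
[199 173 162 154 157 163 160 145 125 114 113 116 128 132 132 131 131 132]
[228 229 224 200 157 147 143 131 117 116 117 123 129 130 128 125 124 123]
```

```bash
cat >> h.py <<'E'
import json,os
RREL=R.from_euler('xyz',[-179.6,-18.6,-.1],degrees=True); TREL=np.array([.076,.0007,.072])
TIP=np.array([.045,0,0])
C0=np.array([.4535,-.1034])
def blade(s=None):
    s=s or robot.get_state();Rw=rot(s)*RREL;o=s["position"]+rot(s).apply(TREL);return Rw,o,o+Rw.apply(TIP)
def btip(tip,yaw,pitch,p=True): # nose down positive
    s=robot.get_state();Rw=R.from_euler('ZY',[yaw,pitch],degrees=True);o=np.array(tip)-Rw.apply(TIP)
    Rc=Rw*RREL.inv();tcp=o-Rc.apply(TREL);r=rot(s)
    rv=(r.inv()*Rc).as_rotvec(degrees=True);d=r.inv().apply(tcp-s["position"])*1000
    print("tcp",tcp.round(4),"rv",rv.round(1),"shift",d.round(1))
def rep():
    s=robot.get_state();Rw,o,t=blade(s);print("tip",t.round(4),"ypr",Rw.as_euler('ZYX',degrees=True).round(1),"F",s["ft_force"].round(1),"M",s["torque"].round(2),"q",s["q"].round(2),"t",s["time_s"])
E
python3 - <<'E'
from h import *
rep()
u=np.array([np.cos(np.radians(124)),np.sin(np.radians(124))])
t=C0-.062*u;print(t)
btip([*t,.13],124,1.5)
E
```

```text
tip [0.6274 0.3928 0.1146] ypr [32.8 -1.2  0.2] F [ 0.5  0.4 -1.4] M [-0.28  0.53 -0.01] q [0.33 0.51 1.84 0.17 0.47 1.19] t 4.1
[ 0.48816996 -0.15480033]
tcp [ 0.5648 -0.2705  0.1776] rv [ 28.7  -1.7 -86.6] shift [-247.2  525.  -111.3]
```

>>> send_rows --increments '[[[28.7,-1.7,-86.6,-247,525,-111,1],[28.7,-1.7,-86.6,-247,525,-111,1],[28.7,-1.7,-86.6,-247,525,-111,1],[28.7,-1.7,-86.6,-247,525,-111,1],[28.7,-1.7,-86.6,-247,525,-111,1],[28.7,-1.7,-86.6,-247,525,-111,1],[28.7,-1.7,-86.6,-247,525,-111,1],[28.7,-1.7,-86.6,-247,525,-111,1],[28.7,-1.7,-86.6,-247,525,-111,1],[28.7,-1.7,-86.6,-247,525,-111,1],[28.7,-1.7,-86.6,-247,525,-111,1],[28.7,-1.7,-86.6,-247,525,-111,1]]]'

```text
time_s: 5.3
position: [0.5582, -0.1966, 0.1725]
tcp_rot: [-0.129, 0.486, 0.861, 0.078]
ft_force: [1.2, 0.5, -1.9]
grip_width: 0.0158
grasp_force: 30.0
```

Run:
```python
from h import *
rep();btip([.488,-.155,.13],124,1.5)
s=robot.get_state();cm=robot.camera_model("wrist");im=robot.get_image("wrist")
np.save("w3.npy",im);cv2.imwrite("pics/w3.png",im[:,:,::-1])
import pickle;pickle.dump((s,cm),open("w3.pkl","wb"))
```

```text
tip [ 0.4876 -0.0768  0.1254] ypr [ 1.21e+02  1.30e+00 -1.00e-01] F [ 1.2  0.5 -1.9] M [-0.38 -0.18  0.02] q [-0.6   0.66  1.4   0.14  1.35 -1.19] t 5.3
tcp [ 0.5647 -0.2707  0.1776] rv [ 1.  -0.2 -2.8] shift [-62.2 -32.6 -25.1]
```

View pics/w3.png

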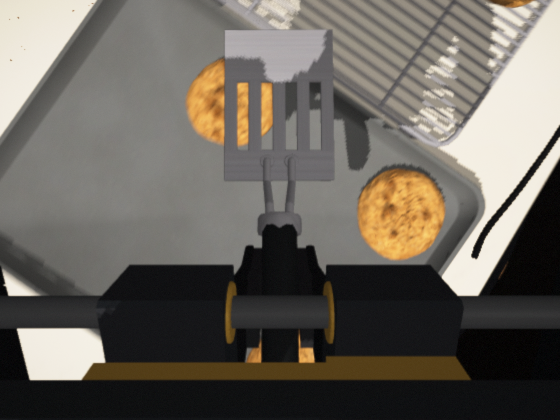

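The wrist view shows the rim cookie partly under the blade, with its left edge at (187,105). Tray cookie 1 is at (401,212) and the rim corner at (475,195). The blade sits where it did before. Next I cast the cookie arc and finish the approach.

Run:
```python
from h import *
import pickle
s,cm=pickle.load(open("w3.pkl","rb"));im=np.load("w3.npy");hsv=cv2.cvtColor(im,cv2.COLOR_RGB2HSV)
b=((hsv[:,:,0]<22)&(hsv[:,:,1]>90)&(hsv[:,:,2]>60)).astype(np.uint8)
from scipy.optimize import least_squares
def fit(x0,x1,y0,y1,left=False):
    m=b[y0:y1,x0:x1].copy();P=[]
    for i,r in enumerate(m):
        k=np.flatnonzero(r)
        if len(k)>3:
            P.append((x0+k[0]-.5,y0+i))
            if not left:P.append((x0+k[-1]+.5,y0+i))
    W=cast(cm,P,.008)[:,:2]
    f=least_squares(lambda p:np.hypot(*(W-p[:2]).T)-p[2],[*W.mean(0),.04],loss='soft_l1',f_scale=.001);return f.x,len(P)
print("rim cookie",fit(170,224,60,150,True));print("c1",fit(350,450,160,265))
# edge of rim along cols
g=hsv[:,:,2];
for p in((330,55),(420,150)):print(p)
print(cast(cm,[(475,195)],.0175))
btip([.488,-.155,.05],124,1.5)
rep()
```

```text
rim cookie (array([ 0.45339533, -0.10925429,  0.03978657]), 84)
c1 (array([ 0.64342215, -0.11492333,  0.04163377]), 182)
(330, 55)
(420, 150)
[[ 0.69048899 -0.06769226  0.0175    ]]
tcp [ 0.5647 -0.2707  0.0976] rv [ 1.   0.5 -2.7] shift [-75.8 -31.1  55.1]
tip [ 0.4909 -0.0871  0.1235] ypr [ 1.211e+02  2.000e+00 -1.000e-01] F [ 3.6 -7.  -0.6] M [-0.62 -0.29  0.06] q [-0.6   0.66  1.39  0.13  1.35 -1.19] t 5.35
```

>>> send_rows --increments '[[[1,0.3,-2.8,-62,-32,-15,1],[1,0.5,-2.7,-76,-31,55,1],[1,0.5,-2.7,-76,-31,55,1],[1,0.5,-2.7,-76,-31,55,1],[1,0.5,-2.7,-76,-31,55,1],[1,0.5,-2.7,-76,-31,55,1],[1,0.5,-2.7,-76,-31,55,1]]]'

```text
time_s: 6.05
position: [0.563, -0.2584, 0.1014]
tcp_rot: [-0.131, 0.466, 0.871, 0.076]
ft_force: [0.6, -0.7, -1.5]
grip_width: 0.0159
grasp_force: 30.0
```

Run:
```python
from h import *
rep();btip([.487,-.156,.012],124,1.5);btip([.487,-.156,.002],124,1.5)
```

```text
tip [ 0.4869 -0.1419  0.0546] ypr [123.7   1.2  -0.2] F [ 0.6 -0.7 -1.5] M [-0.34 -0.16  0.05] q [-0.66  0.79  1.35  0.11  1.29 -1.29] t 6.05
tcp [ 0.5637 -0.2717  0.0596] rv [ 0.2 -0.3 -0.3] shift [-23.4  -7.2  36.4]
tcp [ 0.5637 -0.2717  0.0496] rv [ 0.2 -0.3 -0.3] shift [-26.4  -7.3  45.9]
```

>>> send_rows --increments '[[[0.2,-0.3,-0.3,-15,-7,15,1],[0.2,-0.3,-0.3,-21,-7,28,1],[0.2,-0.3,-0.3,-23,-7,36,1],[0.2,-0.3,-0.3,-24,-7,38,1],[0.2,-0.3,-0.3,-24,-7,38,1]]]'

```text
time_s: 6.55
position: [0.5623, -0.2712, 0.0554]
tcp_rot: [-0.132, 0.464, 0.873, 0.074]
ft_force: [-0.1, 0.1, -0.5]
grip_width: 0.0158
grasp_force: 30.0
```

```bash
python3 -c "
from h import *
rep();btip([.487,-.156,.002],124,1.5)"
```

```text
tip [ 0.4855 -0.1553  0.0085] ypr [124.    1.2   0. ] F [-0.1  0.1 -0.5] M [-0.3  -0.16  0.01] q [-0.67  0.86  1.35  0.1   1.23 -1.31] t 6.55
tcp [ 0.5637 -0.2717  0.0496] rv [-0.  -0.3 -0. ] shift [-2.8  0.8  5.1]
```

>>> send_rows --increments '[[[0,-0.5,0,-0.6,0,2,1],[0,-0.5,0,-1.2,0,4,1],[0,-0.5,0,-1.2,0,4,1]]]'

```text
time_s: 6.85
position: [0.5628, -0.2714, 0.0523]
tcp_rot: [-0.127, 0.465, 0.873, 0.071]
ft_force: [1.6, 0.2, -1.6]
grip_width: 0.0156
grasp_force: 30.0
```

>>> send_rows --increments '[[[0,0,0,-0.3,0,1,1],[0,0,0,-0.6,0,2,1],[0,0,0,-0.6,0,2,1]]]'

```text
time_s: 7.15
position: [0.5628, -0.2716, 0.0501]
tcp_rot: [-0.127, 0.465, 0.873, 0.071]
ft_force: [-0.7, 0.4, -1.2]
grip_width: 0.0157
grasp_force: 30.0
```

>>> send_rows --increments '[[[0,0,0,-0.3,0,1,1],[0,0,0,-0.6,0,2,1],[0,0,0,-0.6,0,2,1]]]'

```text
time_s: 7.45
position: [0.5627, -0.2715, 0.0478]
tcp_rot: [-0.128, 0.465, 0.873, 0.071]
ft_force: [-0.1, -0.6, -1.7]
grip_width: 0.0156
grasp_force: 30.0
```

```bash
python3 -c "
from h import *
rep()"
```

```text
tip [ 0.4862 -0.156  -0.0005] ypr [124.    1.8   0. ] F [-0.1 -0.6 -1.7] M [-0.34 -0.18 -0.02] q [-0.67  0.86  1.36  0.1   1.2  -1.31] t 7.45
```

>>> send_rows --increments '[[[0,0,0,-0.3,0,1,1],[0,0,0,-0.3,0,1,1]]]'

```text
time_s: 7.65
position: [0.5629, -0.2717, 0.0471]
tcp_rot: [-0.127, 0.465, 0.873, 0.071]
ft_force: [-0.2, -0.3, 0.4]
grip_width: 0.0157
grasp_force: 30.0
```

>>> send_rows --increments '[[[0,0,0,-0.3,0,1,1],[0,0,0,-0.3,0,1,1]]]'

```text
time_s: 7.85
position: [0.563, -0.2718, 0.0463]
tcp_rot: [-0.127, 0.465, 0.873, 0.071]
ft_force: [-0.1, -1.5, 1.8]
grip_width: 0.0159
grasp_force: 30.0
```

>>> send_rows --increments '[[[0,0,0,-0.3,0,1,1],[0,0,0,-0.3,0,1,1]]]'

```text
time_s: 8.05
position: [0.5631, -0.272, 0.0451]
tcp_rot: [-0.127, 0.465, 0.873, 0.071]
ft_force: [1.3, -0.6, 2.0]
grip_width: 0.0159
grasp_force: 30.0
```

>>> send_rows --increments '[[[0,0,0,5,0,0.9,1],[0,0,0,10,0,2.4,1],[0,0,0,15,0,3.9,1],[0,0,0,19,0,5.1,1],[0,0,0,23,0,6.3,1]]]'

```text
time_s: 8.55
position: [0.5491, -0.2512, 0.0454]
tcp_rot: [-0.128, 0.465, 0.873, 0.071]
ft_force: [0.1, -1.5, 1.3]
grip_width: 0.0157
grasp_force: 30.0
```

>>> send_rows --increments '[[[0,0,0,3,0,0.9,1],[0,0,0,6,0,1.8,1],[0,0,0,9,0,2.7,1]]]'

```text
time_s: 8.85
position: [0.5443, -0.2439, 0.0456]
tcp_rot: [-0.127, 0.465, 0.873, 0.071]
ft_force: [0.1, -0.6, 1.0]
grip_width: 0.0153
grasp_force: 30.0
```

```bash
sed -i 's/,.072\])/,.069])/; s/\[.4535,-.1034\]/[.4535,-.106]/' h.py; python3 -c "
from h import *
rep()"
```

```text
tip [ 0.4683 -0.1292 -0.    ] ypr [124.    1.8   0. ] F [ 0.1 -0.6  1. ] M [-0.2  -0.06 -0.01] q [-0.66  0.84  1.44  0.11  1.14 -1.31] t 8.85
```

>>> send_rows --increments '[[[0,0,0,3,0,0.9,1],[0,0,0,6,0,1.8,1],[0,0,0,9,0,2.7,1]]]'

```text
time_s: 9.15
position: [0.5389, -0.236, 0.0455]
tcp_rot: [-0.127, 0.465, 0.873, 0.071]
ft_force: [1.3, -1.4, 1.8]
grip_width: 0.0159
grasp_force: 30.0
```

>>> send_rows --increments '[[[0,0,0,3,0,0.9,1],[0,0,0,6,0,1.8,1]]]'

```text
time_s: 9.35
position: [0.5354, -0.2308, 0.0455]
tcp_rot: [-0.127, 0.465, 0.873, 0.071]
ft_force: [0.7, -0.2, 1.1]
grip_width: 0.0156
grasp_force: 30.0
```

>>> send_rows --increments '[[[0,0,0,3,0,0.9,1],[0,0,0,5,0,1.5,1]]]'

```text
time_s: 9.55
position: [0.5324, -0.2263, 0.0455]
tcp_rot: [-0.128, 0.465, 0.873, 0.071]
ft_force: [0.5, -1.2, 1.4]
grip_width: 0.0155
grasp_force: 30.0
```

```bash
cat >> h.py <<'E'
def cookie(n,win,z=.009,save=None,grow=22):
    cm=robot.camera_model(n);im=robot.get_image(n);hsv=cv2.cvtColor(im,cv2.COLOR_RGB2HSV)
    b=((hsv[:,:,0]<22)&(hsv[:,:,1]>90)&(hsv[:,:,2]>60)).astype(np.uint8);m=np.zeros_like(b);x0,x1,y0,y1=win;m[y0:y1,x0:x1]=1;m&=b
    P=np.argwhere(m)[:,::-1]
    if len(P)>5:
        c=cv2.minEnclosingCircle(P.astype(np.float32));print(n,c,len(P),cast(cm,c[0],z).round(4))
    if save:cv2.imwrite(save,im[:,:,::-1]);np.save("last.npy",im)
    return im,m
E
python3 - <<'E'
from h import *
rep();im,_=cookie("top",(300,345,180,222));im2,_=cookie("scene",(290,345,215,260))
a=cv2.resize(im[130:260,230:400],None,fx=2.3,fy=2.3);b=cv2.resize(im2[160:300,230:420],None,fx=2.1,fy=2.1)
h=max(a.shape[0],b.shape[0]);z=np.zeros((h,a.shape[1]+b.shape[1],3),np.uint8);z[:a.shape[0],:a.shape[1]]=a;z[:b.shape[0],a.shape[1]:]=b
cv2.imwrite("pics/p1.png",z[:,:,::-1]);print(z.shape)
E
```

```text
tip [ 0.4563 -0.1115  0.    ] ypr [124.    1.8   0. ] F [ 0.5 -1.2  1.4] M [-0.18 -0.04  0.03] q [-0.65  0.82  1.49  0.11  1.11 -1.3 ] t 9.55
top ((317.3744812011719, 206.9142303466797), 10.556437492370605) 234 [[ 0.4422 -0.0914  0.009 ]]
scene ((308.1538391113281, 233.61538696289062), 12.385663986206055) 392 [[ 0.4459 -0.0875  0.009 ]]
(299, 790, 3)
```

View pics/p1.png

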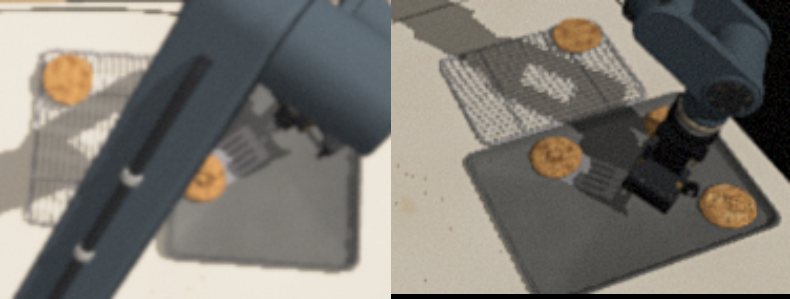

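The picture (top view left, scene view right) shows the blade at the cookie's edge and the cookie now against the rim at about (205,178) in the top half. Force is low, so I keep sliding.

>>> send_rows --increments '[[[0,0,0,3,0,0.9,1],[0,0,0,6,0,1.8,1]]]'

```text
time_s: 9.85
position: [0.5292, -0.2215, 0.0456]
tcp_rot: [-0.127, 0.465, 0.873, 0.071]
ft_force: [0.5, -1.0, 1.9]
grip_width: 0.0156
grasp_force: 30.0
```

>>> send_rows --increments '[[[0,0,0,3,0,0.9,1],[0,0,0,6,0,1.8,1]]]'

```text
time_s: 10.05
position: [0.5255, -0.216, 0.0456]
tcp_rot: [-0.127, 0.465, 0.873, 0.071]
ft_force: [0.2, -0.7, 1.3]
grip_width: 0.0156
grasp_force: 30.0
```

>>> send_rows --increments '[[[0,0,0,3,0,0.9,1],[0,0,0,6,0,1.8,1]]]'

```text
time_s: 10.25
position: [0.522, -0.2108, 0.0456]
tcp_rot: [-0.127, 0.465, 0.873, 0.071]
ft_force: [-0.1, 0.1, 0.5]
grip_width: 0.0158
grasp_force: 30.0
```

Run:
```python
from h import *
rep();cookie("top",(300,345,180,222));cookie("scene",(290,345,215,260))
```

```text
tip [ 0.4459 -0.096   0.    ] ypr [124.    1.8   0. ] F [-0.1  0.1  0.5] M [-0.23 -0.09  0.01] q [-0.64  0.8   1.54  0.12  1.08 -1.3 ] t 10.25
top ((317.61688232421875, 206.82467651367188), 10.758163452148438) 269 [[ 0.4426 -0.0923  0.009 ]]
scene ((308.05712890625, 233.22857666015625), 12.371670722961426) 389 [[ 0.4464 -0.0858  0.009 ]]
```

>>> send_rows --increments '[[[0,0,0,3,0,0.9,1],[0,0,0,6,0,1.8,1],[0,0,0,9,0,2.7,1]]]'

```text
time_s: 10.65
position: [0.5169, -0.2032, 0.0456]
tcp_rot: [-0.127, 0.465, 0.873, 0.071]
ft_force: [1.0, -1.1, 0.6]
grip_width: 0.0158
grasp_force: 30.0
```

>>> send_rows --increments '[[[0,0,0,3,0,0.9,1],[0,0,0,6,0,1.8,1],[0,0,0,9,0,2.7,1]]]'

```text
time_s: 10.95
position: [0.5116, -0.1953, 0.0456]
tcp_rot: [-0.127, 0.465, 0.873, 0.071]
ft_force: [0.5, -0.9, 0.1]
grip_width: 0.0161
grasp_force: 30.0
```

>>> send_rows --increments '[[[0,0,0,3,0,0.9,1],[0,0,0,6,0,1.8,1]]]'

```text
time_s: 11.15
position: [0.508, -0.1901, 0.0456]
tcp_rot: [-0.127, 0.465, 0.873, 0.071]
ft_force: [1.0, -1.3, 0.8]
grip_width: 0.0157
grasp_force: 30.0
```

Run:
```python
from h import *
rep();cookie("top",(300,345,180,222));cookie("scene",(290,345,215,260))
```

```text
tip [ 4.32e-01 -7.53e-02  1.00e-04] ypr [124.    1.8   0. ] F [ 1.  -1.3  0.8] M [-0.26 -0.01 -0.02] q [-0.62  0.78  1.6   0.12  1.04 -1.29] t 11.15
top ((316.8650207519531, 209.12738037109375), 11.128291130065918) 332 [[ 0.4338 -0.0893  0.009 ]]
scene ((305.0, 235.0), 12.369417190551758) 387 [[ 0.4336 -0.0882  0.009 ]]
```

>>> send_rows --increments '[[[0,0,0,2.5,0,0.8,1],[0,0,0,5,0,1.5,1]]]'

```text
time_s: 11.45
position: [0.5054, -0.186, 0.0456]
tcp_rot: [-0.127, 0.465, 0.873, 0.071]
ft_force: [1.1, -1.5, 1.4]
grip_width: 0.0158
grasp_force: 30.0
```

>>> send_rows --increments '[[[0,1.5,0,0,0,-0.5,1],[0,3,0,0.2,0,-2,1],[0,4.5,0,0.5,0,-5,1],[0,6,0,1,0,-8,1],[0,6,0,3,0,-14,1],[0,6,0,5,0,-22,1],[0,6,0,7,0,-30,1]]]'

```text
time_s: 12.15
position: [0.5058, -0.1872, 0.0769]
tcp_rot: [-0.173, 0.46, 0.865, 0.096]
ft_force: [-0.0, -0.2, -0.4]
grip_width: 0.0157
grasp_force: 30.0
```

Run:
```python
from h import *
rep();im,_=cookie("top",(300,345,180,225),.05);im2,_=cookie("scene",(280,345,205,260),.05)
a=cv2.resize(im[130:260,230:400],None,fx=2.3,fy=2.3);b=cv2.resize(im2[160:300,230:420],None,fx=2.1,fy=2.1)
h=max(a.shape[0],b.shape[0]);z=np.zeros((h,a.shape[1]+b.shape[1],3),np.uint8);z[:a.shape[0],:a.shape[1]]=a;z[:b.shape[0],a.shape[1]:]=b
cv2.imwrite("pics/p2.png",z[:,:,::-1])
```

```text
tip [ 0.4275 -0.0692  0.0461] ypr [124.   -4.2   0. ] F [-0.  -0.2 -0.4] M [-0.46 -0.2  -0.01] q [-0.64  0.77  1.53  0.14  1.22 -1.31] t 12.15
top ((317.777099609375, 208.0060272216797), 11.468303680419922) 329 [[ 0.4304 -0.0897  0.05  ]]
scene ((316.0, 226.5), 23.26487922668457) 420 [[ 0.4642 -0.1032  0.05  ]]
```

View pics/p2.png

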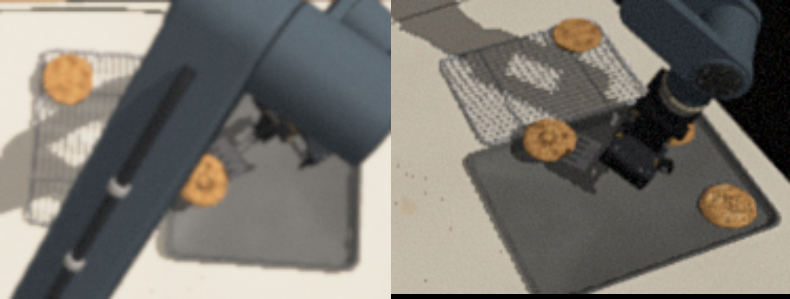

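The cookie rides on the blade, clear of the tray, at (205,180) in the left half and (550,140) in the right half. Before flipping I check reachability by fitting a simple 6R model to the logged states.

```bash
cat > kin.py <<'E'
from h import *
from scipy.optimize import least_squares
S=[([.98848,.52844,1.43389,0,1.18141,-.1785],[.24515,.57415,.23259],[-.0004,.2005,.9797,-.001]),
([.37398,.52774,1.54243,0,1.07268,1.01361],[.504,.317,.2],[0,.894,.449,-.001]),
([.33,.51,1.84,.17,.47,1.19],[.5093,.3176,.1569],[-.048,.945,.278,.167]),
([-.6,.66,1.4,.14,1.35,-1.19],[.5582,-.1966,.1725],[-.129,.486,.861,.078]),
([-.66,.79,1.35,.11,1.29,-1.29],[.563,-.2584,.1014],[-.131,.466,.871,.076]),
([-.67,.86,1.36,.1,1.2,-1.31],[.5627,-.2715,.0478],[-.128,.465,.873,.071]),
([-.62,.78,1.6,.12,1.04,-1.29],[.508,-.1901,.0456],[-.127,.465,.873,.071]),
([-.64,.77,1.53,.14,1.22,-1.31],[.5058,-.1872,.0769],[-.173,.46,.865,.096])]
E_=lambda a,v:R.from_euler(a,v)
def RW(q):return E_('z',q[0])*E_('y',q[1]+q[2])*E_('z',q[3])*E_('y',q[4])*E_('z',q[5]-np.pi/2)
def FK(q,k):
    L,a,b,h,l2,f1,f3,w=k
    p=E_('z',q[0]).apply(np.array([a,b,h])+E_('y',q[1]).apply([0,0,l2])+E_('y',q[1]+q[2]).apply([f1,0,f3]))
    Rr=RW(q);return p+E_('z',q[0]).__mul__(E_('y',q[1]+q[2])*E_('z',q[3])).apply([w,0,0])+Rr.apply([0,0,L]),Rr
def fit():
    g=lambda k:np.concatenate([FK(q,k)[0]-p for q,p,_ in S])
    f=least_squares(g,[.3,0,.11,.3,.45,0,.4,0]);return f.x,np.abs(f.fun).max()
E
python3 - <<'E'
from kin import *
for q,p,o in S:print(np.degrees((RW(q).inv()*R.from_quat(np.roll(o,-1))).magnitude()).round(1),end=' ')
k,e=fit();print(k.round(3),e)
cm=robot.camera_model("top");print(cast(cm,[(248,152),(305,155),(300,229),(241,227)],.017).round(3))
E
```

```text
180.0 180.0 180.0 179.9 179.8 179.9 179.9 179.8 [ 0.307 -0.006  0.11   0.268  0.602  0.108  0.387  0.001] 0.0021851968337651823
[[ 0.656  0.172  0.017]
 [ 0.643 -0.047  0.017]
 [ 0.358 -0.025  0.017]
 [ 0.366  0.193  0.017]]
```

```bash
cat >> kin.py <<'E'
def RW(q):return E_('z',q[0])*E_('y',q[1]+q[2])*E_('z',q[3])*E_('y',q[4])*E_('z',q[5]+np.pi/2)
K,_=fit()
LO=np.array([-3.08,-.75,.22,-1.43,0,-2.85]);HI=np.array([3.08,2.2,2.44,4.57,2.65,2.85])
PV=np.array([.062,0,.003])
def tcp_for(P,yaw,ph,pv=PV):
    Rw=R.from_euler('ZY',[yaw,ph],degrees=True);o=np.array(P)-Rw.apply(pv);Rc=Rw*RREL.inv();return o-Rc.apply(TREL),Rc
def IK(p,Rc,q0):
    def g(q):
        x,r=FK(q,K);return np.r_[(x-p)*5,(r.inv()*Rc).as_rotvec()]
    f=least_squares(g,np.clip(q0,LO+.01,HI-.01),bounds=(LO,HI));return f.x,np.abs(f.fun).max()
E
python3 - <<'E'
from kin import *
q0=robot.get_state()["q"]
for P,yaw in(((.46,.02,.017),85.8),((.45,.06,.017),85.8),((.50,.03,.017),85.8),((.46,.02,.017),105),((.46,.02,.017),65)):
    q=q0;print(P,yaw)
    for y,ph in [(105,-4),(yaw,-4)]+[(yaw,x) for x in range(10,116,15)]:
        p,Rc=tcp_for(P,y,ph);q,e=IK(p,Rc,q)
        print(ph,p.round(3),q.round(2),round(e,3))
E
```

```text
(0.46, 0.02, 0.017) 85.8
-4 [ 0.5   -0.133  0.044] [-0.63  0.78  1.69  0.3   1.   -1.09] 0.0
-4 [ 0.447 -0.138  0.044] [-0.75  0.73  1.89  0.43  0.82 -1.02] 0.0
10 [ 0.448 -0.127  0.082] [-0.61  0.6   1.94  0.21  0.68 -0.7 ] 0.0
25 [ 0.45  -0.105  0.118] [-0.4   0.51  1.96 -0.18  0.63 -0.19] 0.0
40 [ 0.452 -0.075  0.147] [-0.16  0.49  1.95 -0.57  0.74  0.34] 0.0
55 [ 0.455 -0.038  0.167] [ 0.07  0.55  1.89 -0.8   0.97  0.7 ] 0.0
70 [0.458 0.003 0.177] [ 0.26  0.67  1.81 -0.9   1.23  0.91] 0.0
85 [0.461 0.044 0.176] [ 0.41  0.82  1.71 -0.96  1.48  1.03] 0.0
100 [0.464 0.085 0.164] [ 0.5   0.99  1.59 -1.01  1.72  1.11] 0.0
115 [0.466 0.12  0.142] [ 0.55  1.17  1.48 -1.06  1.95  1.14] 0.0
(0.45, 0.06, 0.017) 85.8
-4 [ 0.49  -0.093  0.044] [-0.58  0.76  1.76  0.33  0.95 -1.08] 0.0
-4 [ 0.437 -0.098  0.044] [-0.7   0.72  1.96  0.48  0.75 -1.03] 0.0
10 [ 0.438 -0.087  0.082] [-0.54  0.58  2.    0.23  0.63 -0.66] 0.0
25 [ 0.44  -0.065  0.118] [-0.32  0.5   2.   -0.18  0.62 -0.1 ] 0.0
40 [ 0.442 -0.035  0.147] [-0.07  0.49  1.96 -0.55  0.77  0.42] 0.0
55 [0.445 0.002 0.167] [ 0.16  0.56  1.8
[... 1667 characters left out ...]
35] 0.0
(0.46, 0.02, 0.017) 65
-4 [ 0.5   -0.133  0.044] [-0.63  0.78  1.69  0.3   1.   -1.09] 0.0
-4 [ 0.392 -0.123  0.044] [-0.87  0.7   2.14  0.69  0.58 -1.06] 0.0
10 [ 0.397 -0.113  0.082] [-0.66  0.56  2.12  0.3   0.52 -0.49] 0.0
25 [ 0.406 -0.093  0.118] [-0.41  0.48  2.04 -0.19  0.62  0.18] 0.0
40 [ 0.419 -0.066  0.147] [-0.16  0.5   1.93 -0.48  0.87  0.62] 0.0
55 [ 0.434 -0.032  0.167] [ 0.05  0.59  1.8  -0.61  1.16  0.85] 0.0
70 [0.452 0.005 0.177] [ 0.2   0.72  1.65 -0.69  1.44  0.97] 0.0
85 [0.469 0.043 0.176] [ 0.3   0.88  1.49 -0.76  1.71  1.02] 0.0
100 [0.486 0.079 0.164] [ 0.37  1.05  1.35 -0.84  1.95  1.04] 0.0
115 [0.501 0.112 0.142] [ 0.4   1.23  1.21 -0.94  2.17  1.01] 0.0
```

```bash
cat >> kin.py <<'E'
def rows(wp,g=1,pv=PV):
    s=robot.get_state();r=rot(s)
    for P,y,ph in wp:
        p,Rc=tcp_for(P,y,ph,pv)
        print("[%s, %s]"%(", ".join("%.1f"%v for v in np.r_[(r.inv()*Rc).as_rotvec(degrees=True),r.inv().apply(p-s["position"])*1000]),g),end=", ")
    print()
def lin(a,b,n):
    a=np.array(a,float);b=np.array(b,float);return [(v[:3],v[3],v[4]) for v in [a+(b-a)*(.5-.5*np.cos(np.pi*i/n)) for i in range(1,n+1)]]
def now(pv=PV):
    Rw,o,_=blade();e=Rw.as_euler('ZYX',degrees=True);return [*(o+Rw.apply(pv)),e[0],e[1]]
E
python3 - <<'E'
from kin import *
a=now();print(np.round(a,3))
rows(lin(a,[.47,.02,.08,85.8,-3],12))
E
```

```text
[ 4.1900e-01 -5.6000e-02  5.1000e-02  1.2404e+02 -4.0310e+00]
[-0.2, -0.0, 0.6, 0.8, -0.3, -0.3, 1], [-0.9, -0.1, 2.4, 3.2, -1.4, -1.0, 1], [-2.1, -0.2, 5.2, 7.3, -3.0, -2.1, 1], [-3.6, -0.3, 8.8, 13.4, -5.0, -3.2, 1], [-5.4, -0.5, 13.1, 21.3, -7.2, -4.1, 1], [-7.2, -0.6, 17.7, 30.8, -9.3, -4.6, 1], [-9.1, -0.8, 22.3, 41.3, -10.9, -4.8, 1], [-10.8, -1.0, 26.6, 51.9, -12.0, -4.5, 1], [-12.3, -1.1, 30.2, 61.8, -12.6, -4.0, 1], [-13.4, -1.2, 33.1, 69.7, -12.7, -3.5, 1], [-14.1, -1.2, 34.8, 74.8, -12.7, -3.1, 1], [-14.3, -1.3, 35.4, 76.6, -12.6, -2.9, 1],
```

>>> send_rows --increments '[[[-0.2,0,0.6,0.8,-0.3,-0.3,1],[-0.9,-0.1,2.4,3.2,-1.4,-1,1],[-2.1,-0.2,5.2,7.3,-3,-2.1,1],[-3.6,-0.3,8.8,13.4,-5,-3.2,1],[-5.4,-0.5,13.1,21.3,-7.2,-4.1,1],[-7.2,-0.6,17.7,30.8,-9.3,-4.6,1],[-9.1,-0.8,22.3,41.3,-10.9,-4.8,1],[-10.8,-1,26.6,51.9,-12,-4.5,1],[-12.3,-1.1,30.2,61.8,-12.6,-4,1],[-13.4,-1.2,33.1,69.7,-12.7,-3.5,1],[-14.1,-1.2,34.8,74.8,-12.7,-3.1,1],[-14.3,-1.3,35.4,76.6,-12.6,-2.9,1]]]'

```text
time_s: 13.45
position: [0.4561, -0.1366, 0.1088]
tcp_rot: [-0.127, 0.72, 0.668, 0.139]
ft_force: [0.7, -0.3, -1.7]
grip_width: 0.0155
grasp_force: 30.0
```

Run:
```python
from kin import *
import pickle
rep();s=robot.get_state();cm=robot.camera_model("wrist");im=robot.get_image("wrist")
cv2.imwrite("pics/w4.png",im[:,:,::-1])
hsv=cv2.cvtColor(im,cv2.COLOR_RGB2HSV);b=((hsv[:,:,0]<22)&(hsv[:,:,1]>90)&(hsv[:,:,2]>60)).astype(np.uint8)
for c in cv2.findContours(b,0,2)[0]:
    if cv2.contourArea(c)>800:
        e=cv2.minEnclosingCircle(c);Rw,o,t=blade(s);w=cast(cm,e[0],o[2]+.006)[0];print(e,w.round(4),"in turner",(Rw.inv().apply(w-o)*1000).round(1))
```

```text
tip [0.4675 0.004  0.0751] ypr [85.8 -3.1  0.2] F [ 0.7 -0.3 -1.7] M [-0.54  0.1  -0.01] q [-0.72  0.61  1.84  0.37  0.96 -0.9 ] t 13.45
((276.0, 378.5), 194.00074768066406) [ 0.4509 -0.1948  0.0787] in turner [-154.     1.9   14.2]
((520.1366577148438, 213.47669982910156), 57.80347442626953) [ 0.5941 -0.1163  0.0787] in turner [ -65.2 -135.2   10. ]
((264.932373046875, 51.59393310546875), 75.17963409423828) [ 0.4584 -0.0114  0.0787] in turner [29.2  7.9  4.4]
```

View pics/w4.png

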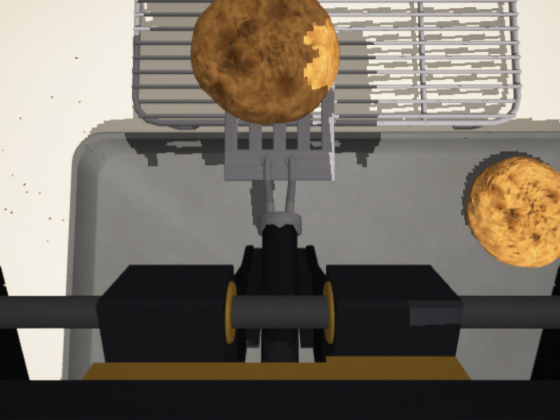

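The wrist view shows the cookie on the blade at (265,50), at turner x about 29 and y about 8, above the rack. The rack wires run parallel to the blade's front edge.

Run:
```python
from kin import *
a=now();print(np.round(a,3))
rows(lin(a,[.47,.022,.022,85.8,22],12))
```

```text
[ 4.6900e-01  2.1000e-02  7.9000e-02  8.5775e+01 -3.0490e+00]
[-0.2, -0.4, -0.1, 0.3, -0.1, -0.1, 1], [-0.2, -1.7, -0.1, 1.3, -0.0, -0.4, 1], [-0.2, -3.7, -0.1, 2.9, 0.0, -0.7, 1], [-0.2, -6.3, -0.1, 5.2, 0.2, -0.9, 1], [-0.2, -9.3, -0.1, 8.3, 0.3, -1.0, 1], [-0.2, -12.5, -0.1, 12.0, 0.4, -0.7, 1], [-0.2, -15.8, -0.2, 16.0, 0.6, 0.0, 1], [-0.2, -18.8, -0.2, 20.1, 0.7, 1.0, 1], [-0.2, -21.4, -0.2, 23.8, 0.8, 2.1, 1], [-0.2, -23.4, -0.2, 26.8, 0.9, 3.1, 1], [-0.2, -24.6, -0.2, 28.7, 0.9, 3.8, 1], [-0.2, -25.0, -0.2, 29.4, 0.9, 4.1, 1],
```

>>> send_rows --increments '[[[0,-0.4,0,0.3,0,-0.1,1],[0,-1.7,0,1.3,0,-0.4,1],[0,-3.7,0,2.9,0,-0.7,1],[0,-6.3,0,5.2,0.2,-0.9,1],[0,-9.3,0,8.3,0.3,-1,1],[0,-12.5,0,12,0.4,-0.7,1],[0,-15.8,0,16,0.6,0,1],[0,-18.8,0,20.1,0.7,1,1],[0,-21.4,0,23.8,0.8,2.1,1],[0,-23.4,0,26.8,0.9,3.1,1],[0,-24.6,0,28.7,0.9,3.8,1],[0,-25,0,29.4,0.9,4.1,1]]]'

```text
time_s: 14.7
position: [0.4599, -0.1074, 0.1157]
tcp_rot: [0.021, 0.732, 0.681, -0.02]
ft_force: [-0.3, -0.9, -1.7]
grip_width: 0.0161
grasp_force: 30.0
```

Run:
```python
from kin import *
a=now();print(np.round(a,3));rep()
rows(lin(a,[.47,.022,.018,85.8,40],12))
```

```text
[4.7000e-01 2.3000e-02 2.2000e-02 8.5845e+01 2.1989e+01]
tip [0.4691 0.0057 0.0255] ypr [85.8 22.   0.2] F [-0.3 -0.9 -1.7] M [-0.13  0.08 -0.02] q [-0.43  0.52  1.93 -0.09  0.67 -0.29] t 14.7
[-0.2, -0.3, -0.1, 0.5, -0.1, -0.7, 1], [-0.2, -1.2, -0.1, 1.8, -0.1, -2.6, 1], [-0.2, -2.6, -0.1, 4.0, -0.2, -5.6, 1], [-0.2, -4.5, -0.1, 7.1, -0.2, -9.4, 1], [-0.2, -6.7, -0.1, 10.8, -0.2, -13.7, 1], [-0.2, -9.0, -0.1, 14.9, -0.3, -18.2, 1], [-0.2, -11.3, -0.1, 19.3, -0.3, -22.5, 1], [-0.2, -13.5, -0.1, 23.5, -0.3, -26.4, 1], [-0.2, -15.4, -0.1, 27.3, -0.4, -29.6, 1], [-0.2, -16.8, -0.1, 30.3, -0.4, -31.9, 1], [-0.2, -17.7, -0.1, 32.2, -0.4, -33.3, 1], [-0.2, -18.0, -0.1, 32.8, -0.4, -33.8, 1],
```

>>> send_rows --increments '[[[0,-0.3,0,0.5,0,-0.7,1],[0,-1.2,0,1.8,0,-2.6,1],[0,-2.6,0,4,-0.1,-5.6,1],[0,-4.5,0,7.1,-0.2,-9.4,1],[0,-6.7,0,10.8,-0.2,-13.7,1],[0,-9,0,14.9,-0.3,-18.2,1],[0,-11.3,0,19.3,-0.3,-22.5,1],[0,-13.5,0,23.5,-0.3,-26.4,1],[0,-15.4,0,27.3,-0.4,-29.6,1],[0,-16.8,0,30.3,-0.4,-31.9,1],[0,-17.7,0,32.2,-0.4,-33.3,1],[0,-18,0,32.8,-0.4,-33.8,1]]]'

```text
time_s: 15.9
position: [0.462, -0.0735, 0.1475]
tcp_rot: [0.127, 0.72, 0.668, -0.135]
ft_force: [0.2, 0.1, -1.3]
grip_width: 0.0158
grasp_force: 30.0
```

Run:
```python
from kin import *
a=now();print(np.round(a,3));rep()
im=robot.get_image("scene");cv2.imwrite("pics/s5.png",cv2.resize(im[130:300,210:420],None,fx=3.2,fy=3.2)[:,:,::-1])
rows(lin(a,[.47,.024,.018,85.8,70],12))
```

```text
[4.7000e-01 2.1000e-02 1.8000e-02 8.5674e+01 3.9972e+01]
tip [0.4691 0.0063 0.0266] ypr [85.7 40.   0.2] F [ 0.2  0.1 -1.3] M [ 0.15  0.04 -0.01] q [-0.17  0.5   1.91 -0.55  0.77  0.32] t 15.9
[-0.2, -0.5, -0.1, 0.8, -0.1, -1.3, 1], [-0.2, -2.0, -0.1, 3.3, -0.1, -4.8, 1], [-0.2, -4.4, -0.1, 7.4, -0.1, -10.3, 1], [-0.2, -7.5, -0.1, 13.1, -0.1, -17.3, 1], [-0.2, -11.1, -0.2, 20.1, -0.1, -25.0, 1], [-0.2, -15.0, -0.2, 28.2, -0.1, -32.8, 1], [-0.2, -18.9, -0.2, 36.8, -0.1, -40.0, 1], [-0.2, -22.5, -0.3, 45.2, -0.2, -46.2, 1], [-0.2, -25.6, -0.3, 52.8, -0.2, -51.2, 1], [-0.2, -28.0, -0.3, 58.7, -0.2, -54.7, 1], [-0.2, -29.5, -0.3, 62.5, -0.3, -56.8, 1], [-0.2, -30.0, -0.3, 63.8, -0.3, -57.5, 1],
```

View pics/s5.png

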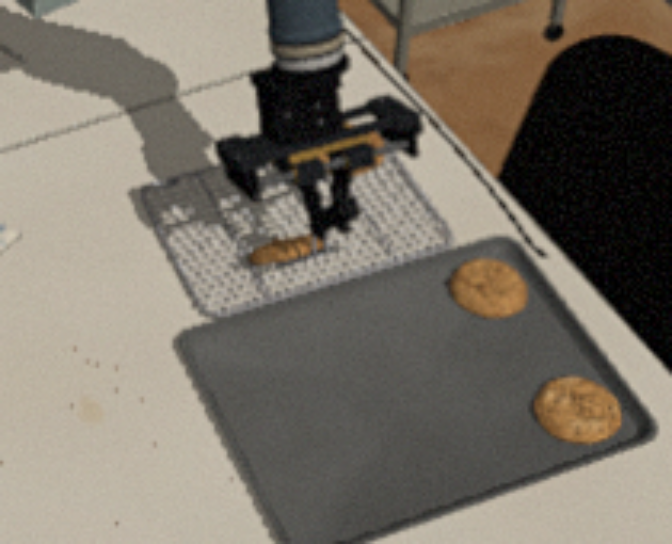

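The scene view shows the cookie edge-on, leaning on the blade over the rack wires at (285,250) in the crop. That was my last allowed picture, so from here I use masks and numbers only, and go on rotating.

>>> send_rows --increments '[[[0,-0.5,0,0.8,0,-1.3,1],[0,-2,0,3.3,0,-4.8,1],[0,-4.4,0,7.4,0,-10.3,1],[0,-7.5,0,13.1,0,-17.3,1],[0,-11.1,0,20.1,0,-25,1],[0,-15,-0.1,28.2,0,-32.8,1],[0,-18.9,-0.1,36.8,0,-40,1],[0,-22.5,-0.1,45.2,0,-46.2,1],[0,-25.6,-0.1,52.8,0,-51.2,1],[0,-28,-0.1,58.7,0,-54.7,1],[0,-29.5,-0.1,62.5,0,-56.8,1],[0,-30,-0.1,63.8,0,-57.5,1]]]'

```text
time_s: 17.15
position: [0.468, 0.0069, 0.1773]
tcp_rot: [0.296, 0.66, 0.613, -0.317]
ft_force: [-0.4, 0.3, -1.2]
grip_width: 0.0159
grasp_force: 30.0
```

Run:
```python
from kin import *
a=now();print(np.round(a,3));rep()
for n,w in(("scene",(270,345,185,250)),("top",(240,345,165,230))):
    im,m=cookie(n,w,.05);P=np.argwhere(m)[:,::-1]
    if len(P)>5:print(cv2.minAreaRect(P.astype(np.float32)))
rows(lin(a,[.47,.032,.018,85.8,102],12))
```

```text
[4.7000e-01 2.4000e-02 1.8000e-02 8.5743e+01 6.9972e+01]
tip [0.4696 0.0157 0.0326] ypr [85.7 70.   0.2] F [-0.4  0.3 -1.2] M [ 0.53 -0.02 -0.01] q [ 0.25  0.67  1.78 -0.9   1.24  0.88] t 17.15
scene ((297.0, 203.0), 12.083146095275879) 66 [[0.46   0.0203 0.05  ]]
((295.89459228515625, 201.12083435058594), (6.895473957061768, 24.032752990722656), 59.534454345703125)
top ((287.5, 171.05555725097656), 38.973419189453125) 377 [[0.5703 0.0203 0.05  ]]
((287.5, 187.5), (45.0, 77.0), 90.0)
[-0.2, -0.6, -0.1, 1.4, -0.1, -1.6, 1], [-0.2, -2.2, -0.1, 4.1, -0.1, -5.6, 1], [-0.3, -4.7, -0.1, 8.6, -0.2, -11.9, 1], [-0.3, -8.0, -0.1, 14.9, -0.2, -19.8, 1], [-0.3, -11.9, -0.2, 22.7, -0.3, -28.6, 1], [-0.3, -16.0, -0.2, 31.7, -0.4, -37.4, 1], [-0.3, -20.2, -0.2, 41.3, -0.5, -45.6, 1], [-0.3, -24.0, -0.2, 50.6, -0.7, -52.6, 1], [-0.3, -27.4, -0.2, 58.9, -0.7, -58.2, 1], [-0.3, -29.9, -0.3, 65.5, -0.8, -62.2, 1], [-0.3, -31.5, -0.3, 69.8, -0.9, -64.5, 1], [-0.3, -32.1, -0.3, 71.2, -0.9, -65.3, 1],
```

>>> send_rows --increments '[[[0,-0.6,0,1.4,0,-1.6,1],[0,-2.2,0,4.1,0,-5.6,1],[0,-4.7,0,8.6,-0.1,-11.9,1],[0,-8,0,14.9,-0.2,-19.8,1],[0,-11.9,0,22.7,-0.3,-28.6,1],[0,-16,0,31.7,-0.4,-37.4,1],[0,-20.2,-0.1,41.3,-0.5,-45.6,1],[0,-24,-0.1,50.6,-0.6,-52.6,1],[0,-27.4,-0.1,58.9,-0.7,-58.2,1],[0,-29.9,-0.1,65.5,-0.8,-62.2,1],[0,-31.5,-0.1,69.8,-0.9,-64.5,1],[0,-32,-0.1,71.2,-0.9,-65.3,1]]]'

```text
time_s: 18.45
position: [0.4739, 0.1022, 0.162]
tcp_rot: [0.453, 0.547, 0.508, -0.487]
ft_force: [0.1, 1.0, -1.0]
grip_width: 0.0156
grasp_force: 30.0
```

Run:
```python
from kin import *
a=now();print(np.round(a,3));rep()
for n,w in(("scene",(260,345,165,250)),("wrist",(0,560,0,420))):
    im,m=cookie(n,w,.03)
    for c in cv2.findContours(m,0,2)[0]:
        if cv2.contourArea(c)>25:
            r=cv2.minAreaRect(c);print(n,np.round(r[0],1),np.round(r[1],1),round(r[2]),cast(robot.camera_model(n),r[0],.03).round(3))
    np.save(n+"5.npy",im)
```

```text
[ 4.7000e-01  3.2000e-02  1.7000e-02 -9.4458e+01  7.7973e+01]
tip [0.4696 0.0331 0.0346] ypr [ -94.5   78.  -180. ] F [ 0.1  1.  -1. ] M [ 0.87 -0.02 -0.04] q [ 0.5   1.01  1.54 -1.03  1.77  1.07] t 18.45
scene ((304.5, 184.5), 26.655305862426758) 408 [[0.5387 0.1096 0.03  ]]
scene [283.5 193.5] [ 7. 13.] 0 [[0.45  0.101 0.03 ]]
scene [318.  176.5] [15. 22.] 90 [[0.604 0.126 0.03 ]]
wrist ((264.2415466308594, 171.64088439941406), 292.1205139160156) 30964 [[0.5757 1.0308 0.03  ]]
wrist [276.  367.5] [ 23. 388.] 90 [[0.495 0.359 0.03 ]]
wrist [328.9 312.5] [61.2  9.9] 87 [[0.476 0.395 0.03 ]]
wrist [230.2 312.5] [10.5 61.1] 2 [[0.516 0.393 0.03 ]]
wrist [284.5 195.5] [29.  5.] 90 [[0.513 0.703 0.03 ]]
wrist [275.5 195. ] [30.  9.] 90 [[0.524 0.706 0.03 ]]
wrist [287.  119.5] [57.  2.] 90 [[ 0.421 -0.988  0.03 ]]
wrist [267.  119.5] [57. 10.] 90 [[ 0.353 -0.982  0.03 ]]
wrist [243. 119.] [58. 10.] 90 [[ 0.277 -0.946  0.03 ]]
wrist [197.3 168.6] [223.2 116.1] 72 [[0.751 1.117 0.03 ]]
wrist [407.1  75.8] [19.2 60.3] 88 [[ 0.596 -0.157  0.03 ]]
wrist [475.5  49. ] [22. 97.] 90 [[ 0.616 -0.042  0.03 ]]
wrist [270.5  14.5] [ 29. 173.] 90 [[0.466 0.047 0.03 ]]
```

Run:
```python
from kin import *
a=[.47,.032,.017,85.8,102]
p,Rc=tcp_for([.47,.0,.12],85.8,90);print(IK(p,Rc,robot.get_state()["q"]))
rows(lin(a,[.47,.027,.025,85.8,102],3)+lin([.47,.027,.025,85.8,102],[.47,.0,.12,85.8,90],7))
```

```text
(array([ 0.40258588,  0.70837585,  1.65477029, -1.01176736,  1.64450965,
        0.89344722]), np.float64(1.6653345369377348e-15))
[-0.3, -0.0, -0.1, -1.1, 0.2, 1.2, 1], [-0.3, -0.0, -0.1, -5.4, 0.3, 3.2, 1], [-0.3, -0.0, -0.1, -7.5, 0.4, 4.2, 1], [-0.3, 0.6, -0.1, -13.2, 0.5, 6.4, 1], [-0.3, 2.2, -0.1, -29.2, 0.8, 12.6, 1], [-0.3, 4.6, -0.1, -52.0, 1.2, 21.7, 1], [-0.3, 7.3, -0.1, -77.0, 1.7, 31.9, 1], [-0.3, 9.7, -0.0, -99.2, 2.1, 41.2, 1], [-0.3, 11.4, -0.0, -114.5, 2.4, 47.7, 1], [-0.3, 12.0, -0.0, -119.9, 2.5, 50.1, 1],
```

>>> send_rows --increments '[[[0,0,0,-1.1,0,1.2,1],[0,0,0,-5.4,0.2,3.2,1],[0,0,0,-7.5,0.3,4.2,1],[0,0.6,0,-13.2,0.5,6.4,1],[0,2.2,0,-29.2,0.8,12.6,1],[0,4.6,0,-52,1.2,21.7,1],[0,7.3,0,-77,1.7,31.9,1],[0,9.7,0,-99.2,2.1,41.2,1],[0,11.4,0,-114.5,2.4,47.7,1],[0,12,0,-119.9,2.5,50.1,1]]]'

```text
time_s: 19.55
position: [0.4714, 0.037, 0.2789]
tcp_rot: [0.398, 0.597, 0.552, -0.426]
ft_force: [0.9, 0.4, -0.7]
grip_width: 0.0158
grasp_force: 30.0
```

Run:
```python
from kin import *
rep()
for n,w in(("scene",(250,345,165,250)),("top",(238,310,150,235))):
    im,m=cookie(n,w,.025);np.save(n+"6.npy",im)
    for c in cv2.findContours(m,0,2)[0]:
        if cv2.contourArea(c)>25:
            r=cv2.minAreaRect(c);print(n,np.round(r[0],1),np.round(r[1],1),round(r[2]),cv2.contourArea(c),cast(robot.camera_model(n),r[0],.025).round(3),im[m>0].mean(0).round())
```

```text
tip [ 0.4697 -0.0038  0.1398] ypr [ 31.3  89.8 -54. ] F [ 0.9  0.4 -0.7] M [ 0.79 -0.08  0.03] q [ 0.38  0.69  1.66 -1.02  1.64  0.87] t 19.55
scene ((304.5, 184.5), 26.655305862426758) 520 [[0.5415 0.1143 0.025 ]]
scene [291.4 194.4] [22.5 15.2] 18 249.5 [[0.475 0.089 0.025]] [144. 105.  63.]
scene [321.  176.5] [15. 16.] 90 205.5 [[0.617 0.126 0.025]] [144. 105.  63.]
top ((262.80328369140625, 183.10655212402344), 27.29570770263672) 543 [[0.5309 0.1133 0.025 ]]
top [271.5 198. ] [22. 19.] 90 317.5 [[0.474 0.08  0.025]] [174. 131.  83.]
top [256.9 173.5] [ 4.3 33. ] 4 79.5 [[0.568 0.136 0.025]] [174. 131.  83.]
top [266.5 163. ] [14.  5.] 90 38.0 [[0.609 0.1   0.025]] [174. 131.  83.]
```

Run:
```python
from kin import *
def tex(im,c,r):
    m=np.zeros(im.shape[:2],np.uint8);cv2.circle(m,c,r,1,-1);p=im[m>0].astype(float);g=p.mean(1);return p.mean(0).round(),round(g.std()/g.mean(),3)
a=np.load("top0.npy");b=np.load("top6.npy")
print("rim dome before",tex(a,(320,204),7),"rack flipped before",tex(a,(259,164),7),"now",tex(b,(271,198),7), "c1",tex(a,(322,156),7))
a=np.load("scene0.npy");b=np.load("scene6.npy")
print(tex(a,(314,237),5),tex(a,(319,177),5),tex(b,(291,194),5))
q=robot.get_state()["q"];A=[.47,-.004,.14,85.8,90];B=[.60,.30,.17,33,-1]
B2=[.55,.20,.20,33,-1]
for w in lin(A,B,8):
    p,Rc=tcp_for(*w,pv=TIP);q,e=IK(p,Rc,q);print(p.round(3),q.round(2),round(e,4))
rows(lin(A,B,12),pv=TIP)
```

```text
rim dome before (array([180., 131.,  80.]), np.float64(0.09)) rack flipped before (array([203., 147.,  88.]), np.float64(0.048)) now (array([187., 136.,  82.]), np.float64(0.183)) c1 (array([186., 136.,  83.]), np.float64(0.073))
(array([139., 100.,  59.]), np.float64(0.133)) (array([150., 108.,  63.]), np.float64(0.059)) (array([136.,  98.,  57.]), np.float64(0.234))
[0.477 0.04  0.282] [ 0.38  0.68  1.62 -0.96  1.64  0.85] 0.0
[0.49  0.049 0.289] [ 0.33  0.63  1.53 -0.82  1.64  0.77] 0.0
[0.499 0.063 0.291] [ 0.25  0.56  1.45 -0.6   1.61  0.73] 0.0
[0.498 0.088 0.282] [ 0.16  0.48  1.47 -0.35  1.49  0.78] 0.0
[0.491 0.127 0.261] [ 0.1   0.39  1.61 -0.11  1.25  0.85] 0.0
[0.484 0.173 0.235] [0.09 0.34 1.78 0.07 0.93 0.91] 0.0
[0.482 0.211 0.216] [0.13 0.34 1.91 0.2  0.66 0.94] 0.0
[0.482 0.225 0.209] [0.15 0.34 1.95 0.26 0.55 0.94] 0.0
[0.5, 1.4, 0.1, -2.7, 2.9, -2.1, 1], [3.0, 6.0, 1.1, -5.0, 9.3, -7.6, 1], [6.7, 13.2, 3.1, -7.1, 17.3, -15.4, 1], [11.2, 22.5, 6.5, -6.5, 23.7, -24.9, 1], [15.9, 33.2, 11.4, -0.5, 25.9, -36.3, 1], [20.1, 44.5, 17.9, 12.7, 23.0, -50.9, 1], [23.3, 55.4, 25.4, 32.9, 16.2, -69.8, 1], [25.2, 65.1, 33.4, 57.8, 8.5, -92.3, 1], [25.9, 73.1, 41.0, 83.5, 2.3, -115.8, 1], [25.8, 78.9, 47.2, 105.4, -1.4, -136.5, 1], [25.5, 82.4, 51.3, 120.1, -3.0, -150.6, 1], [25.3, 83.5, 52.7, 125.2, -3.3, -155.6, 1],
```

>>> send_rows --increments '[[[0.5,1.4,0.1,-2.7,2.9,-2.1,1],[3,6,1.1,-5,9.3,-7.6,1],[6.7,13.2,3.1,-7.1,17.3,-15.4,1],[11.2,22.5,6.5,-6.5,23.7,-24.9,1],[15.9,33.2,11.4,-0.5,25.9,-36.3,1],[20.1,44.5,17.9,12.7,23,-50.9,1],[23.3,55.4,25.4,32.9,16.2,-69.8,1],[25.2,65.1,33.4,57.8,8.5,-92.3,1],[25.9,73.1,41,83.5,2.3,-115.8,1],[25.8,78.9,47.2,105.4,-1.4,-136.5,1],[25.5,82.4,51.3,120,-3,-150.6,1],[25.3,83.5,52.7,125,-3,-155.6,1]]]'

```text
time_s: 20.85
position: [0.4818, 0.2266, 0.2061]
tcp_rot: [-0.012, 0.939, 0.333, 0.081]
ft_force: [-0.3, 0.2, -1.4]
grip_width: 0.0158
grasp_force: 30.0
```

Run:
```python
from kin import *
rep();Rw,o,t=blade();e=Rw.as_euler('ZYX',degrees=True)
rows(lin([*t,e[0],e[1]],[.627,.393,.05,33,0],12),pv=TIP)
```

```text
tip [0.585  0.3065 0.1429] ypr [38.7  9.3 -1.4] F [-0.3  0.2 -1.4] M [-0.19  0.28 -0.01] q [0.2  0.39 1.81 0.07 0.79 1.05] t 20.85
[1.3, 0.2, 0.5, 1.0, 0.0, 2.1, 1], [1.3, 0.6, 0.8, 3.9, -2.8, 8.3, 1], [1.2, 1.4, 1.3, 8.5, -7.4, 18.1, 1], [1.1, 2.3, 1.9, 14.6, -13.4, 30.9, 1], [0.9, 3.4, 2.6, 21.7, -20.4, 45.9, 1], [0.7, 4.6, 3.3, 29.5, -27.9, 62.0, 1], [0.5, 5.8, 4.1, 37.3, -35.5, 78.1, 1], [0.4, 6.9, 4.7, 44.6, -42.6, 93.2, 1], [0.2, 7.9, 5.3, 51.0, -48.6, 106.1, 1], [0.0, 8.6, 5.8, 55.9, -53.3, 116.1, 1], [-0.0, 9.1, 6.0, 59.0, -56.2, 122.4, 1], [-0.1, 9.2, 6.1, 60.1, -57.2, 124.5, 1],
```

>>> send_rows --increments '[[[1.2,1.4,1.3,8.5,-7,18,1],[0.9,3.4,2.6,21.7,-20,46,1],[0.5,5.8,4.1,37,-35,78,1],[0.2,7.9,5.3,51,-48,106,1],[0,9,6,59,-56,122,1],[0,9,6,60,-57,124,1],[0,9,6,60,-57,124,1],[0,9,6,60,-57,124,1]]]'

```text
time_s: 21.65
position: [0.5107, 0.3161, 0.0932]
tcp_rot: [-0.041, 0.946, 0.282, 0.153]
ft_force: [-0.4, 0.2, -1.9]
grip_width: 0.0159
grasp_force: 30.0
```

Run:
```python
from kin import *
rep();btip([.627,.393,.008],33,0.0);btip([.627,.393,.0],33,0.0)
```

```text
tip [0.6275 0.3911 0.0513] ypr [33.2  0.3 -0.1] F [-0.4  0.2 -1.9] M [-0.23  0.41 -0.01] q [0.33 0.62 1.85 0.19 0.36 1.15] t 21.65
tcp [0.5098 0.3182 0.0491] rv [0.  0.3 0.2] shift [-13.4  -2.7  42. ]
tcp [0.5098 0.3182 0.0411] rv [0.  0.3 0.2] shift [-15.9  -2.7  49.6]
```

>>> send_rows --increments '[[[0,0.3,0,-5,-1,16,1],[0,0.3,0,-10,-2,32,1],[0,0.3,0,-13,-2,41,1],[0,0.3,0,-14,-2,43,1],[0,0.3,0,-14.3,-2,45,1],[0,0.3,0,-14.3,-2,45,1]]]'

```text
time_s: 22.25
position: [0.5104, 0.3178, 0.0462]
tcp_rot: [-0.042, 0.946, 0.282, 0.156]
ft_force: [0.4, 0.1, -1.1]
grip_width: 0.016
grasp_force: 30.0
```

>>> send_rows --increments '[[[0,0,0,-0.3,0,1,1],[0,0,0,-0.6,0,2,1],[0,0,0,-0.6,0,2,1]]]'

```text
time_s: 22.55
position: [0.51, 0.3179, 0.0437]
tcp_rot: [-0.042, 0.946, 0.282, 0.156]
ft_force: [0.2, -0.2, -0.9]
grip_width: 0.0154
grasp_force: 30.0
```

>>> send_rows --increments '[[[0,0,0,-0.3,0,1,1],[0,0,0,-0.6,0,2,1],[0,0,0,-0.6,0,2,1]]]'

```text
time_s: 22.85
position: [0.5099, 0.3179, 0.0412]
tcp_rot: [-0.042, 0.946, 0.282, 0.156]
ft_force: [0.6, 0.8, -0.8]
grip_width: 0.0154
grasp_force: 30.0
```

>>> send_rows --increments '[[[0,0,0,-0.3,0,1,1],[0,0,0,-0.3,0,1,1]]]'

```text
time_s: 23.05
position: [0.51, 0.3179, 0.0402]
tcp_rot: [-0.042, 0.946, 0.282, 0.156]
ft_force: [-0.1, -0.3, -0.4]
grip_width: 0.0162
grasp_force: 30.0
```

>>> send_rows --increments '[[[0,0,0,-0.3,0,1,1],[0,0,0,-0.3,0,1,1]]]'

```text
time_s: 23.25
position: [0.5102, 0.3179, 0.0394]
tcp_rot: [-0.042, 0.946, 0.282, 0.156]
ft_force: [-0.5, 0.0, 0.4]
grip_width: 0.0156
grasp_force: 30.0
```

>>> send_rows --increments '[[[0,0,0,-0.3,0,1,1],[0,0,0,-0.3,0,1,1]]]'

```text
time_s: 23.45
position: [0.5103, 0.3179, 0.0385]
tcp_rot: [-0.042, 0.946, 0.282, 0.156]
ft_force: [-1.2, -0.7, 2.2]
grip_width: 0.0159
grasp_force: 30.0
```

>>> send_rows --increments '[[[0,0,0,-0.3,0,1,1],[0,0,0,-0.3,0,1,1]]]'

```text
time_s: 23.65
position: [0.5102, 0.3179, 0.0373]
tcp_rot: [-0.042, 0.946, 0.282, 0.156]
ft_force: [-2.1, -1.2, 2.7]
grip_width: 0.0156
grasp_force: 30.0
```

>>> send_rows --increments '[[[0,0,0,0,0,0,0.4],[0,0,0,0,0,0,0.2],[0,0,0,0,0,0,0],[0,0,0,0,0,0,-0.3],[0,0,0,0,0,0,-0.3],[0,0,0,0,0,0,-0.3],[0,0,0,0,0,-10,-0.3],[0,0,0,0,0,-30,-0.3],[0,0,0,0,0,-70,-0.3],[0,0,0,10,0,-120,-0.3],[0,0,0,25,0,-170,-0.3],[0,0,0,25,0,-190,-0.3]]]'

```text
time_s: 24.85
position: [0.4806, 0.2997, 0.2311]
tcp_rot: [-0.042, 0.945, 0.282, 0.161]
ft_force: [1.3, 0.9, -0.1]
grip_width: 0.0569
grasp_force: 0.0
```

Run:
```python
from kin import *
s=robot.get_state();print(s["position"],s["grip_width"],s["ft_force"].round(1))
im=robot.get_image("wrist");np.save("w7.npy",im)
hsv=cv2.cvtColor(im,cv2.COLOR_RGB2HSV);b=((hsv[:,:,0]<22)&(hsv[:,:,1]>90)&(hsv[:,:,2]>60)).astype(np.uint8)
cm=robot.camera_model("wrist")
for c in cv2.findContours(b,0,2)[0]:
    if cv2.contourArea(c)>300:e=cv2.minEnclosingCircle(c);print("wrist",e,cast(cm,e[0],.028).round(3))
# blade: grey contour
g=((hsv[:,:,1]<40)&(hsv[:,:,2]>90)&(hsv[:,:,2]<190)).astype(np.uint8)
for c in cv2.findContours(g,0,2)[0]:
    if cv2.contourArea(c)>800:r=cv2.minAreaRect(c);print("grey",r,cast(cm,cv2.boxPoints(r),.0016).round(3).tolist())
def tex(im,c,r):
    m=np.zeros(im.shape[:2],np.uint8);cv2.circle(m,c,r,1,-1);p=im[m>0].astype(float);g=p.mean(1);return p.mean(0).round(),round(g.std()/g.mean(),3)
for n,w in(("scene",(250,345,165,250)),("top",(238,310,150,235))):
    im,m=cookie(n,w,.025);np.save(n+"7.npy",im)
    for c in cv2.findContours(m,0,2)[0]:
        if cv2.contourArea(c)>25:
            r=cv2.minAreaRect(c);print(n,np.round(r[0],1),np.round(r[1],1),round(r[2]),cv2.contourArea(c),cast(robot.camera_model(n),r[0],.025).round(3),tex(im,tuple(int(round(v)) for v in r[0]),5))
```

```text
[0.48057676 0.29971027 0.23109804] 0.05691303587438868 [ 1.3  0.9 -0.1]
wrist ((367.0, 373.5), 188.053955078125) [[0.421 0.149 0.028]]
wrist ((147.0, 308.5), 27.409038543701172) [[0.353 0.376 0.028]]
wrist ((481.5267333984375, 234.4839630126953), 41.15948486328125) [[0.607 0.125 0.028]]
wrist ((69.15563201904297, 55.1291389465332), 17.971040725708008) [[0.529 0.592 0.028]]
wrist ((447.5, 0.0), 111.5000991821289) [[0.801 0.289 0.028]]
wrist ((189.0, 3.357142925262451), 28.200637817382812) [[0.645 0.518 0.028]]
grey ((258.5, 344.4999694824219), (32.99999237060547, 138.99996948242188), 90.0) [[0.35, 0.33, 0.002], [0.434, 0.201, 0.002], [0.403, 0.181, 0.002], [0.32, 0.31, 0.002]]
grey ((418.05743408203125, 264.3915710449219), (35.5594596862793, 75.82038116455078), 36.65610885620117) [[0.506, 0.177, 0.002], [0.591, 0.17, 0.002], [0.589, 0.131, 0.002], [0.504, 0.138, 0.002]]
grey ((470.853271484375, 92.31394958496094), (212.72824096679688, 10.3246488571167), 31.759479522705078) [[0.738, 0.329, 0.002], [0.75, 0.329, 0.002], [0.754, 0.087, 0.002], [0.742, 0.087, 0.002]]
grey ((279.49993896484375, 147.49996948242188), (558.9998779296875, 294.99993896484375), -0.0) [[0.268, 0.524, 0.002], [0.541, 0.712, 0.002], [0.893, 0.179, 0.002], [0.605, 0.003, 0.002]]
scene ((304.5, 185.0), 26.856197357177734) 583 [[0.5402 0.112  0.025 ]]
scene [291. 194.] [22. 16.] 0 258.0 [[0.475 0.092 0.025]] (array([151., 109.,  64.]), np.float64(0.085))
scene [318.  176.5] [15. 22.] 90 268.5 [[0.607 0.131 0.025]] (array([159., 115.,  68.]), np.float64(0.058))
top ((263.5, 181.5), 28.504484176635742) 733 [[0.5371 0.1108 0.025 ]]
top [270.5 198. ] [20.5 20.5] 45 335.0 [[0.474 0.084 0.025]] (array([209., 152.,  91.]), np.float64(0.071))
top [259. 164.] [20. 20.] 90 337.0 [[0.606 0.128 0.025]] (array([217., 160.,  96.]), np.float64(0.039))
```

Run:
```python
from h import *
goal([.50,-.03,.27],86,0)
```

```text
rv [  9.2 -17.2 -52.3] shift [-140.4  287.8  -89.6] t 25.0
```

>>> send_rows --increments '[[[0,0,0,13,0,-40,-0.3],[9,-17,-52,-140,288,-90,-0.3],[9,-17,-52,-140,288,-90,-0.3],[9,-17,-52,-140,288,-90,-0.3],[9,-17,-52,-140,288,-90,-0.3],[9,-17,-52,-140,288,-90,-0.3],[9,-17,-52,-140,288,-90,-0.3],[9,-17,-52,-140,288,-90,-0.3],[9,-17,-52,-140,288,-90,-0.3],[9,-17,-52,-140,288,-90,-0.3],[9,-17,-52,-140,288,-90,-0.3]]]'

```text
time_s: 26.1
position: [0.4992, -0.029, 0.267]
tcp_rot: [-0.002, 0.734, 0.68, -0.0]
ft_force: [-0.3, 0.2, -0.4]
grip_width: 0.0566
grasp_force: 0.0
```

Run:
```python
from h import *
cm=robot.camera_model("wrist");im=robot.get_image("wrist");np.save("w8.npy",im)
hsv=cv2.cvtColor(im,cv2.COLOR_RGB2HSV)
def st(im,c,r):
    m=np.zeros(im.shape[:2],np.uint8);cv2.circle(m,c,int(r),1,-1);g=im[m>0].mean(1);L=cv2.Laplacian(cv2.cvtColor(im,7).astype(np.float32),5)[m>0]
    return np.percentile(g,[2,10,50,90]).round(),L.std().round(1)
for nm,X in(("rim cookie",(.475,.083,.03)),("rack cookie",(.606,.127,.03)),("c1",(.644,-.114,.015)),("c2",(.63,-.293,.015))):
    c=proj(cm,[X])[0]; print(nm,c.round(),st(im,tuple(int(v) for v in c),22) if 25<c[0]<535 and 25<c[1]<395 else "-")
b=((hsv[:,:,0]<22)&(hsv[:,:,1]>90)&(hsv[:,:,2]>60)).astype(np.uint8)
for c in cv2.findContours(b,0,2)[0]:
    if cv2.contourArea(c)>1500:e=cv2.minEnclosingCircle(c);print(e,cast(cm,e[0],.028).round(3))
# dome reference from earlier wrist pictures
o=np.load("w3.npy");print("c1 dome w3",st(o,(401,212),22)); o=np.load("w1.npy");print("rack flipped w1",st(o,(510,201),22));o=np.load("w3.npy")
t=np.load("top7.npy");ct=robot.camera_model("top");t2=robot.get_image("top")
h2=cv2.cvtColor(t2,cv2.COLOR_RGB2HSV)
m=(h2[:,:,2]<70).astype(np.uint8);m[:180]=0;m[210:]=0;m[:,:200]=0;m[:,222:]=0
P=np.argwhere(m)[:,::-1].astype(np.float32);print("handle",len(P),cv2.minAreaRect(P) if len(P)>4 else "")
```

```text
rim cookie [247.  67.] (array([ 97., 106., 135., 150.]), np.float32(5.8))
rack cookie [377.   7.] -
c1 [405. 231.] (array([ 76.,  98., 131., 150.]), np.float32(21.4))
c2 [391. 355.] (array([ 2.,  4., 11., 50.]), np.float32(9.2))
((369.0, 375.0), 190.02378845214844) [[ 0.597 -0.311  0.028]]
((402.4705810546875, 226.4705810546875), 34.540382385253906) [[ 0.637 -0.103  0.028]]
((245.35585021972656, 65.01351165771484), 43.68757247924805) [[0.473 0.085 0.028]]
((377.0, 13.550000190734863), 46.039241790771484) [[0.607 0.122 0.028]]
c1 dome w3 (array([ 95., 118., 150., 168.]), np.float32(13.6))
rack flipped w1 (array([ 75.,  83.,  97., 105.]), np.float32(5.1))
handle 62 ((210.56471252441406, 192.9588165283203), (23.852611541748047, 2.837770462036133), 57.528804779052734)
```

The cookie's texture now matches the already-turned rack cookie: fine-detail spread is 5.8, against 5.1 for the turned one and 14–21 for the domed ones. It lies on the rack at (0.473, 0.085). The turner is back on the bare table, with its handle found where it first lay, and the gripper is clear.

```bash
python3 -c "
from plant import robot
print(robot.job_done())"
```

```text
the job is handed in; nothing more can be done
None
```

The job is handed in at about 26 s: by the camera measurements the cookie lies upside down on the rack at (0.473, 0.085), and the turner was lowered level until it touched the bare table, then released.

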